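Load the cool box from the cartridge carousel

TASK

Push the cool box's push-to-open hatch so that it pops ajar, swing it wide open, and put every red-capped cartridge into the box: the one on the bench, and those in the carousel, which you turn by its grip bar to bring each one to the slot in the hood. Then push the hatch shut so that its catch holds it. Leave the white-capped cartridges standing in the carousel, and the tube rack and the tip box where they are.

Things in the scene. Friction and masses are not known exactly. Their poses are not given: they have to be found in the camera images.
- coolbox: white cool box, fixed, on the left or right, turned a little; 210 (x) x 220 (y) mm, rim 118 mm high; origin at the centre of its underside; its front (blue trim, small dark panel) looks along its own -x towards the robot. The well inside spans x -77 to +90 mm, y -95 to +95 mm of this frame; its floor is 45 mm above the bench
- hatch (a joint): the cool box's top hatch: clear lid in a blue frame, hinged along its far (+x) edge; 0 = shut and caught, grows as it opens up and away from the robot, stop at 1.8 rad (a little past upright). Once released a spring lifts it ajar to 0.4 to 0.65 rad; from there on a stiff hinge holds it at any angle (about 2 N at the edge moves it)
- hatch_push (a point): round white mark on the hatch's upper surface, middle, 192 mm from the hinge line. Push-push catch: press here about 10 mm down to the stop (-0.056 rad, 3 to 4 N) and let go: it is released and springs ajar. To shut, push the hatch down to the same stop and let go: it rises to 0 and is caught. A further press releases it again
- hatch_edge (a point): middle of the hatch's front edge, half-way through its 10 mm thickness, 212 mm from the hinge line; the hatch is 236 mm wide, and a 6 mm thick lip hangs 14 mm below its underside along this edge
- hatch_hinge (a point): middle of the hatch's hinge line, which runs along the cool box's y; 95 mm behind the box's centre, 130 mm above the bench, level with the hatch's underside
- carousel: fixed base and clear hood of the cartridge carousel, on the left or right, turned a little; origin on the bench at the turning axis. Hood: clear plate 270 x 270 mm on corner posts, top 100 mm high, with a slot 130 mm wide from the front edge (own -x, towards the robot) to 30 mm behind the axis: only a compartment turned to the front can be reached
- turntable (a joint): turntable angle, 0 at the start, grows counter-clockwise from above, turns either way without end, stays where left (0.06 N m). Radius 132 mm, top 20 mm above the bench; six 60-degree compartments between fins 22 mm high, 12 mm rim; cartridges stand about 92 mm from the axis. At 0 a fin, not a compartment, points to the front
- knob_grip (a point): centre of the turntable's black grip bar on the axis above the hood, 58 mm long (its own x), 14 mm thick (y), 26 mm high, centre 134 mm above the bench; turns with the turntable
- red_a_mid (a point): red-capped reagent cartridge, a square block 32 x 32 x 60 mm (40 to 85 g), white with a red top and an amber window; this point is its centre, 30 mm above its underside, z along its 60 mm length, x and y square to its sides; stands in a carousel compartment (may be absent)
- red_b_mid (a point): red-capped reagent cartridge, a square block 32 x 32 x 60 mm (40 to 85 g), white with a red top and an amber window; this point is its centre, 30 mm above its underside, z along its 60 mm length, x and y square to its sides; stands in a carousel compartment (may be absent)
- red_c_mid (a point): red-capped reagent cartridge, a square block 32 x 32 x 60 mm (40 to 85 g), white with a red top and an amber window; this point is its centre, 30 mm above its underside, z along its 60 mm length, x and y square to its sides; stands in a carousel compartment (may be absent)
- red_d_mid (a point): red-capped reagent cartridge, a square block 32 x 32 x 60 mm (40 to 85 g), white with a red top and an amber window; this point is its centre, 30 mm above its underside, z along its 60 mm length, x and y square to its sides; stands on the bench between the carousel and the box
- white_a_mid (a point): grey cartridge with a white top, 32 x 32 x 60 mm, standing in a carousel compartment, to be left there; this point is its centre, z up
- white_b_mid (a point): grey cartridge with a white top, 32 x 32 x 60 mm, standing in a carousel compartment, to be left there; this point is its centre, z up
- tube_rack: bystander: loose green tube rack 60 x 130 x 57 mm on the far part of the bench; origin under its centre
- tip_box: bystander: loose blue tip box 85 x 120 x 63 mm on the far part of the bench; origin under its centre
Not all that is in view belongs to the job. Leave any blue or green look-alike of the part that bears red_a_mid alone.

How it is judged:
By the outcome, as a careful person would: the job done as asked, in the order asked, and still so for the second after the job is handed in, with the robot touching nothing.
Of red_a, red_b, red_c only 2 to 3 are there at a start; the rules pass over those that are not, and their reading is None.
At some moment in a run one of red_d may be knocked a few centimetres aside while the robot is not near it.
Once in a run the grip may slacken for a moment while it holds something.
It also fails if it takes over 210 s, if anything falls off the work surface, if the arm or the gripper's body presses on something with over 40 N, if the wrist force passes 120 N, or if a joint passes its speed limit or range.

ROBOT

A 6-joint arm with a two-finger parallel gripper is mounted at the origin on the work surface. World frame = base frame: x ahead of the robot, y to its left, z up, the work surface at z = 0. Lengths are in mm, angles in rad, forces in N, time in s.
With the tool pointing down it reaches from about 275 to 750 mm from the base axis. Payload 10.2 kg.
Tool frame: the origin (TCP) lies midway between the tips of the shut fingers; the grasp point (between the pads) lies 19 mm behind it; x points along the fingers, y is the direction in which the jaws open and shut, and the axes are right-handed (so a half turn about x gives the same grasp; the last joint's range is limited). The gripper opens to 85 mm and grips with 20 to 120 N. Pads are 22 mm wide; open, the fingers measure 114 mm over their backs; the gripper's body (76 mm by 85 mm) begins 54 mm behind the grasp point. The pads swing forward as they close: fully open they stand 13 mm farther back than shut.
Start: joints at [0.89, 0.313, 1.498, -0, 1.331, -0.223], TCP at [232.05, 470.939, 231.294] pointing down, gripper open.
Joint ranges: [-2.94, 2.94], [-0.97, 2.17], [0.19, 2.56], [-1.23, 4.37], [0.02, 3.11], [-2.88, 2.88]. Speed limits (rad/s): [2.39, 2.39, 3.01, 3.14, 3.14, 3.14].

INTERFACE

Orientations are given as a unit quaternion [w, x, y, z].
In Python, from rig import ctrl gives the robot as it stands.
- The arm moves only by the tool arm_command, never from a script. Its argument "plan" is a list of rows, each a list of 5 numbers: the shift along the tool's x, y, z in m, then the turn about the tool's x in rad, then the opening, from 0 (shut) to 1 (fully open). A call has 1 to 12 rows; each row shifts and turns the commanded pose from where the row before left it, along the tool's axes as they then stand; what a row does not reach is not made up. A row lasts 1/8 s, in which the tool goes at most 62.5 mm and 10.7 degrees, less where a joint would pass 70% of its speed; a pose out of reach is approached as far as the arm can. A call with a gripper value outside its range is refused whole. The fingers move at their own pace and stop on an object; "squeeze" is the grip in N (left out, the last holds). Time passes only in rows, so rows that do not move let the fingers close. It gives the time, the measured TCP pose, the force and the opening at its end, in the units of the state.
- ctrl.sense(): the state, without advancing time (a new reading comes with each control period).
- ctrl.capture(name): name is "side" or "top"; returns a dict with "color" (420x560x3 uint8, red, green, blue), "fx", "fy", "cx", "cy" (pixels), "xyz" and "orientation" of the camera in the world. Camera axes: x right, y up, looking along -z (the intrinsics and any distortion apply to the point x, -y, -z); pixel columns grow to the right and rows downward; lengths in mm; the calibration is good to about 2 mm. A picture is of the moment at which its call begins. There is no depth.
- ctrl.finish_job(): hands the job in, once; it reports no verdict.
Trained networks look in the newest picture that a camera, given by its name, has taken for a name from the list of things; names that differ only in an ending like _2 or _b are one class to them, and where a whole thing is asked for, a point or a joint stands for the part that bears it (a point fixed in the world has none). Each returns a list of dicts, best first, with "score" (0 to 1); they miss things now and then, are a little off and sometimes report something else, mostly with a low value. They report only what shows in the picture. A call takes as long as a camera call. They do not tell look-alikes from the thing itself.
- ctrl.spot_in(camera, query): "uv" ([column, row] in pixels, amid what is visible of it).
- ctrl.regions_of(camera, query): "mask" (420x560 bool, what is visible of it) and "uv" ([column, row] in pixels, amid what is visible of it).
- ctrl.place_of(camera, query): "uv" ([column, row] in pixels: a listed point, or the origin of a listed thing).
The state is a dict: "time_s": time; "joints": joint angles; "dq": joint speeds; "tau": joint torques, N m; "eef_pos": TCP position; "ee_rot": TCP orientation; "force": force on the tool from outside, world axes, zero at the start; "wrist_torque": the same for the moment, N m; "grip_width": opening from 0.0 (shut) to 1.0 (fully open).
Only numpy, scipy, OpenCV 4.12 (cv2) and the standard library are available. Lean on these libraries where they do the work, as an engineer would, in place of code of your own. Each camera call takes 0.05 s, during which the arm holds its last target.

## Working session

There is one attempt and no reset: what is moved stays moved. The work goes in short steps, Python scripts to look and compute and a tool call to move; the robot and the scene stay as the last step left them, time stands still between calls to the robot, and variables do not carry over. Pictures are saved under pics/ and viewed, and the job is handed in when it is done.

Besides the shell and the picture viewer there is one more tool, called after "Call:" by a JSON object that holds its "method" and its "body". arm_command: Moves the arm, as the interface text tells. Its arguments: {"type":"object","properties":{"plan":{"type":"array"},"squeeze":{"type":"number"}},"required":["plan"]}

```bash
ls; mkdir -p pics; python3 - <<'E'
from rig import ctrl
import cv2
print(ctrl.sense())
for n in ("side","top"):
    c=ctrl.capture(n)
    cv2.imwrite(f"pics/{n}0.png",c["color"][:,:,::-1])
    print(n,{k:v for k,v in c.items() if k!="color"})
E
```

```text
pics
{'time_s': 0.0, 'joints': array([ 8.89613996e-01,  3.13459657e-01,  1.49845360e+00, -6.39573193e-06,
        1.33100490e+00, -2.23432669e-01]), 'dq': array([ 0.00046622,  0.00034741,  0.00032457, -0.00042881,  0.00088331,
        0.00014142]), 'tau': array([ 4.53948242e-04, -4.12283242e+01, -2.59739792e+01, -1.99386650e-04,
        4.18472802e-03,  2.43898836e-05]), 'eef_pos': array([231.87048855, 470.72646473, 230.72392096]), 'ee_rot': array([ 0.68846419,  0.16000666,  0.68886987, -0.1608516 ]), 'force': array([-0.22022868, -0.38547873, -0.18278929]), 'wrist_torque': array([ 0.01183454, -0.00404742, -0.0281728 ]), 'grip_width': 1.0032824422197755}
side {'fx': 476.87802055673836, 'fy': 476.87802055673836, 'cx': 277.1084235092743, 'cy': 211.4694619604026, 'xyz': array([ 430.7210787 , -696.54838468,  976.97574819]), 'orientation': array([ 0.94017186,  0.33661202, -0.0137468 , -0.05079618])}
top {'fx': 424.8806037150261, 'fy': 424.8806037150261, 'cx': 278.4261609656402, 'cy': 211.00099543929522, 'xyz': array([ 3.59068275e+02, -6.20307087e-01,  1.27811937e+03]), 'orientation': array([ 0.70977779,  0.03648744, -0.03489085, -0.70261425])}
```

View pics/side0.png

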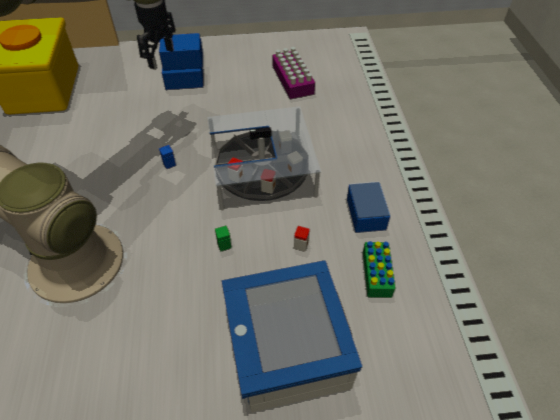

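View pics/top0.png

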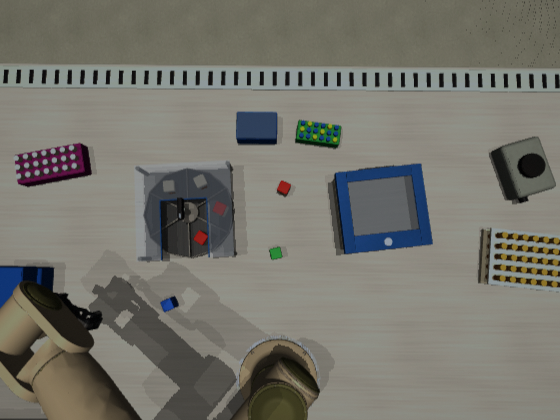

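The top picture shows red cartridges in the carousel at about (219,209) and (201,238), whites at (168,186) and (200,181), and red_d at (284,188). The look-alikes are green at (276,253) and blue at (169,304). The box is on the right with its white mark at (388,242), and the carousel is on the left.

```bash
cat > h.py <<'E'
import numpy as np, cv2
from scipy.spatial.transform import Rotation as R
from rig import ctrl
def rot(q): return R.from_quat([q[1],q[2],q[3],q[0]])
def cap(n,save=None):
    c=ctrl.capture(n)
    if save: cv2.imwrite(f"pics/{save}.png",c["color"][:,:,::-1])
    return c
def proj(c,p):
    q=rot(c["orientation"]).inv().apply(np.atleast_2d(p)-c["xyz"])
    return np.c_[c["cx"]+c["fx"]*q[:,0]/-q[:,2], c["cy"]-c["fy"]*q[:,1]/-q[:,2]]
def ray(c,uv):
    d=np.array([(uv[0]-c["cx"])/c["fx"],-(uv[1]-c["cy"])/c["fy"],-1.])
    return rot(c["orientation"]).apply(d)
def onz(c,uv,z):
    d=ray(c,uv); return c["xyz"]+d*(z-c["xyz"][2])/d[2]
def tri(c1,u1,c2,u2):
    d1,d2=ray(c1,u1),ray(c2,u2)
    A=np.c_[d1,-d2]; s=np.linalg.lstsq(A,c2["xyz"]-c1["xyz"],rcond=None)[0]
    a=c1["xyz"]+d1*s[0]; b=c2["xyz"]+d2*s[1]
    return (a+b)/2, np.linalg.norm(a-b)
def crop(c,u,v,r,name,s=8):
    im=c["color"][max(0,v-r):v+r,max(0,u-r):u+r,::-1]
    cv2.imwrite(f"pics/{name}.png",cv2.resize(im,None,fx=s,fy=s,interpolation=cv2.INTER_CUBIC))
def st():
    s=ctrl.sense(); print("t",round(s["time_s"],2),"pos",s["eef_pos"].round(1),"F",s["force"].round(1),"g",round(float(s["grip_width"]),3),"j",s["joints"].round(2))
    m=rot(s["ee_rot"]).as_matrix(); print("R cols x,y,z",m.T.round(3).tolist()); return s
E
python3 - <<'E'
from h import *
c={n:cap(n) for n in("top","side")}
Z={"hatch_push":140,"hatch_edge":135,"hatch_hinge":130,"knob_grip":134,"red_a_mid":50,"red_d_mid":30,"white_a_mid":50,"carousel":0,"coolbox":0,"tube_rack":0,"tip_box":0}
for q,z in Z.items():
    for n in c:
        r=ctrl.place_of(n,q)
        for d in r[:7]: print(q,n,round(d["score"],2),np.round(d["uv"],1),onz(c[n],d["uv"],z).round(1)[:2])
crop(c["top"],187,210,60,"car_t",6); crop(c["side"],265,155,60,"car_s",6)
E
```

```text
hatch_push top 0.66 [388.6 239.7] [ 400.2 -292.7]
hatch_push side 0.75 [238.2 327.7] [ 392.7 -287.6]
hatch_edge top 0.64 [386.2 251.2] [ 369.6 -287.1]
hatch_edge side 0.76 [230.6 332.4] [ 377.6 -293.2]
hatch_hinge top 0.96 [377.1 173. ] [ 582.8 -266.7]
hatch_hinge side 0.57 [343.  314.6] [ 596.9 -277.5]
knob_grip top 0.92 [180.  208.3] [479.7 269.3]
knob_grip side 0.67 [259.3 135.6] [476.7 254.2]
red_a_mid top 0.62 [203.7 241.4] [393.2 217.5]
red_a_mid top 0.51 [274.2 254.9] [356.5  13.6]
red_a_mid top 0.43 [171.1 305.9] [209.3 305.1]
red_a_mid side 0.71 [223.3 237.8] [365.3  -6.3]
red_a_mid side 0.63 [237.4 172.9] [410.4 206.5]
red_a_mid side 0.57 [165.6 156.6] [214.8 292. ]
red_d_mid top 0.51 [285.4 186.1] [560.1 -17.1]
red_d_mid top 0.21 [386.7 251.5] [ 369.7 -314.8]
red_d_mid side 0.83 [301.4 237.4] [555.  -11.5]
white_a_mid side 0.37 [231.5 170.8] [395.  216.2]
carousel top 0.68 [190.8 209.5] [490.5 268.1]
carousel top 0.2 [319.5 133.4] [ 730.1 -121.1]
carousel side 0.59 [263.6 168.2] [485.  265.4]
carousel side 0.57 [272.3 182.1] [504.4 208.6]
coolbox top 0.97 [370.6 213.2] [ 484.7 -275.6]
coolbox top 0.69 [387.2 251.5] [ 370.  -323.9]
coolbox side 0.69 [286.3 350.3] [ 485.9 -282.6]
coolbox side 0.64 [238.8 328.7] [ 387.5 -221.8]
tube_rack top 0.67 [317.8 137.6] [ 716.8 -115.9]
tube_rack side 0.91 [371.9 276.7] [ 709.6 -123.1]
tube_rack side 0.2 [288.8 351. ] [ 491.  -284.7]
tip_box top 0.66 [189.7 210.5] [487.4 271.3]
tip_box top 0.58 [255.4 131.4] [734.5  76.4]
tip_box side 0.82 [364.9 215.6] [734.3  62. ]
```

View pics/car_t.png

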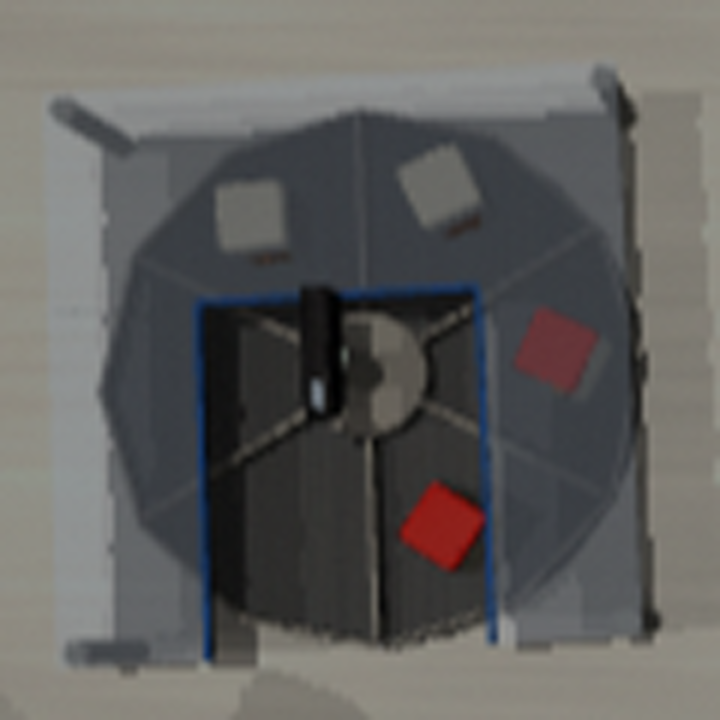

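View pics/car_s.png

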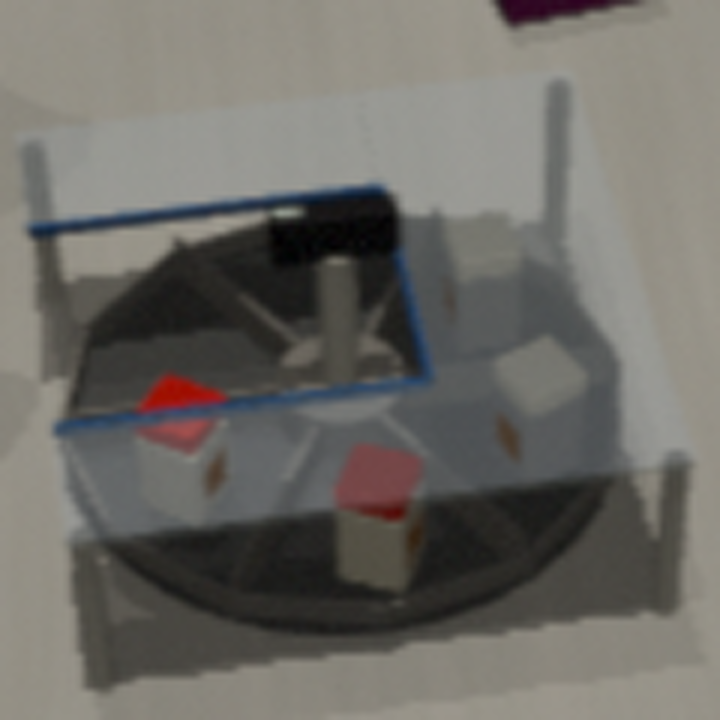

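```bash
python3 - <<'E'
from h import *
c={n:cap(n) for n in("top","side")}
for q in("hatch_push","knob_grip","red_a_mid","white_a_mid"):
    for n in c:
        for i,d in enumerate(ctrl.regions_of(n,q)[:8]):
            m=d["mask"].astype(np.uint8)
            if m.sum()<5: continue
            cn=max(cv2.findContours(m,0,2)[0],key=cv2.contourArea)
            rr=cv2.minAreaRect(cn)
            print(q,n,round(d["score"],2),int(m.sum()),np.round(d["uv"],1),"rect",np.round(cv2.boxPoints(rr),1).tolist())
# blue frame colour corners
for n in c:
    hsv=cv2.cvtColor(c[n]["color"],cv2.COLOR_RGB2HSV)
    m=cv2.inRange(hsv,(95,120,60),(125,255,255))
    k,l,s,ce=cv2.connectedComponentsWithStats(m)
    i=max(range(1,k),key=lambda i:s[i,2]*s[i,3] if (ce[i,0]>330 if n=="top" else ce[i,1]>250) else 0)
    cn=max(cv2.findContours((l==i).astype(np.uint8),0,2)[0],key=cv2.contourArea)
    p=cv2.approxPolyDP(cv2.convexHull(cn),6,True)[:,0]
    print(n,p.tolist()); print([onz(c[n],u,140).round(1)[:2].tolist() for u in p])
E
```

```text
hatch_push top 0.67 7298 [383.9 207.1] rect [[332.8999938964844, 172.89999389648438], [422.20001220703125, 161.6999969482422], [432.6000061035156, 244.6999969482422], [343.20001220703125, 255.8000030517578]]
hatch_push side 0.75 15439 [287.2 336.7] rect [[218.5, 280.5], [340.3999938964844, 256.1000061035156], [367.0, 388.79998779296875], [245.0, 413.20001220703125]]
hatch_push side 0.59 13652 [287.9 327.3] rect [[217.89999389648438, 280.70001220703125], [339.20001220703125, 255.39999389648438], [363.6000061035156, 372.5], [242.1999969482422, 397.79998779296875]]
knob_grip top 0.95 2364 [182.2 226. ] rect [[159.5, 199.60000610351562], [205.5, 198.10000610351562], [207.39999389648438, 257.5], [161.5, 259.0]]
knob_grip side 0.59 2464 [252.8 158.2] rect [[212.0, 134.6999969482422], [270.6000061035156, 126.30000305175781], [274.8999938964844, 156.60000610351562], [216.3000030517578, 165.0]]
red_a_mid top 0.67 113 [275.2 252.8] rect [[269.0, 249.0], [279.6000061035156, 246.89999389648438], [281.70001220703125, 257.5], [271.1000061035156, 259.6000061035156]]
red_a_mid top 0.65 168 [169.6 30
[... 670 characters left out ...]
.3] rect [[214.39999389648438, 227.3000030517578], [228.5, 224.89999389648438], [232.5, 248.8000030517578], [218.39999389648438, 251.10000610351562]]
white_a_mid top 0.6 1332 [255.2 128.9] rect [[236.0, 111.0], [276.0, 111.0], [276.0, 144.0], [236.0, 144.0]]
white_a_mid top 0.42 979 [317.7 136.4] rect [[294.8999938964844, 142.60000610351562], [298.20001220703125, 119.69999694824219], [341.29998779296875, 125.9000015258789], [338.0, 148.6999969482422]]
top [[420, 164], [431, 243], [345, 253], [336, 173]]
[[606.8, -381.4], [392.6, -405.7], [363.7, -176.0], [579.7, -152.8]]
side [[324, 261], [361, 366], [242, 396], [222, 281]]
[[579.1, -156.9], [607.5, -385.5], [392.4, -415.3], [365.4, -181.8]]
```

```bash
python3 - <<'E'
from h import *
c={n:cap(n) for n in("top","side")}
for n in c:
    im=c[n]["color"]; hsv=cv2.cvtColor(im,cv2.COLOR_RGB2HSV)
    m=cv2.inRange(hsv,(0,85,70),(6,255,255))|cv2.inRange(hsv,(172,85,70),(180,255,255))
    k,l,s,ce=cv2.connectedComponentsWithStats(m)
    for i in range(1,k):
        if s[i,4]<20: continue
        cn=max(cv2.findContours((l==i).astype(np.uint8),0,2)[0],key=cv2.contourArea)
        P={z:np.array([onz(c[n],u,z)[:2] for u in cn[:,0]],np.float32) for z in (80,60)}
        print(n,"red",s[i,4],ce[i].round(1),{z:(onz(c[n],ce[i],z).round(1)[:2].tolist(),[np.round(a,1) for a in cv2.minAreaRect(P[z])]) for z in P})
    # carousel trim blue & black bar
    u=(180,208) if n=="top" else (260,133)
    g=im.max(2); b=np.zeros_like(g); b[u[1]-16:u[1]+16,u[0]-18:u[0]+18]=g[u[1]-16:u[1]+16,u[0]-18:u[0]+18]<32; 
    k,l,s,ce=cv2.connectedComponentsWithStats(b.astype(np.uint8)); i=1+np.argmax(s[1:,4])
    print(n,"bar",s[i],ce[i],onz(c[n],ce[i],134).round(1))
p=proj(c["side"],[[490,268,0],[490,268,134]]);print(p)
# posts feet/hood corners guess
print("top hood corners", [onz(c["top"],u,100).round(1)[:2].tolist() for u in ((137,167),(227,162),(235,254),(140,259))])
sl=[(127+207/6,150+655/6),(127+200/6,150+303/6),(127+478/6,150+290/6),(127+493/6,150+640/6)]
print("slot",[onz(c["top"],u,100).round(1)[:2].tolist() for u in sl])
rim=[onz(c["top"],(127+u/6,150+v/6),20)[:2] for u,v in ((107,390),(640,390),(360,112),(370,640))]; print(np.round(rim,1).tolist())
E
```

```text
top red 125 [283.5 186.8] {80: ([550.0, -11.2], [array([549.5, -11.1]), array([30.7, 32.2]), np.float64(64.1)]), 60: ([553.2, -11.3], [array([552.6, -11.2]), array([31.2, 32.8]), np.float64(64.1)])}
top red 114 [219.1 207.8] {80: ([487.9, 171.1], [array([487.9, 171.1]), array([30.7, 29.4]), np.float64(64.7)]), 60: ([490.1, 173.9], [array([490.1, 174. ]), array([31.2, 29.9]), np.float64(64.7)])}
top red 133 [200.3 237.2] {80: ([404.1, 222.1], [array([404. , 221.9]), array([32.4, 32.5]), np.float64(57.3)]), 60: ([404.8, 225.8], [array([404.8, 225.7]), array([32.9, 33.1]), np.float64(57.3)])}
top bar [168 198  30  23 193] [181.41968912 206.0984456 ] [485.7 265.7 134. ]
side red 62 [234.3 160. ] {80: ([405.2, 225.9], [array([406.3, 228.2]), array([38.1, 21. ]), np.float64(5.1)]), 60: ([404.7, 246.5], [array([405.7, 248.8]), array([39. , 21.5]), np.float64(5.1)])}
side red 32 [234.8 166.7] {80: ([405.5, 200.8], [array([404.4, 199.8]), array([14.8, 23.8]), np.float64(83.5)]), 60: ([404.9, 220.8], [array([403.8, 219.8]), array([15.1, 24.3]), np.float64(83.5)])}
side red 123 [267.5 175.1] {80: ([488.4, 160.5], [array([489.5, 160.6]), array([38.1, 31.7]), np.float64(65.1)]), 60: ([489.7, 179.6], [array([490.8, 179.8]), array([38.9, 32.4]), np.float64(65.1)])}
side red 176 [301.4 232.8] {80: ([550.2, -34.3], [array([550.1, -33.9]), array([37.4, 32.2]), np.float64(66.3)]), 60: ([552.9, -19.5], [array([552.8, -19.2]), array([38.2, 32.9]), np.float64(66.3)])}
side bar [242 128  29  20 301] [258.02325581 136.51162791] [473.1 251.1 134. ]
[[265.27375804 167.41688363]
 [263.88224583 131.74732435]]
top hood corners [[599.1, 402.5], [615.9, 149.1], [358.0, 121.3], [341.6, 382.9]]
slot [[341.7, 323.6], [504.6, 333.1], [512.0, 203.7], [349.9, 192.4]]
[[470.6, 400.2], [473.2, 135.9], [611.8, 279.2], [348.7, 265.8]]
```

```bash
cat >> h.py <<'E'
BO=np.array([495.,-280.]); BY=0.118
def box(x,y): 
    c,s=np.cos(BY),np.sin(BY); return BO+np.array([c*x-s*y,s*x+c*y])
def to(xyz,jawdeg=None,pos=None):
    """print shift in tool axes (m) and turn about tool x"""
    s=st(); m=rot(s["ee_rot"]).as_matrix(); d=m.T@(np.array(xyz)-s["eef_pos"])/1000
    a=np.degrees(np.arctan2(m[1,1],m[0,1]))
    print("shift",d.round(4),"jaw deg",a.round(1),end=" ")
    if jawdeg is not None:
        w=(a-jawdeg+90)%180-90; print("turn +",np.radians(w).round(3),"or",np.radians(w-np.sign(w)*180).round(3),end="")
    print()
E
python3 - <<'E'
from h import *
print(box(-97,0),box(95,0),box(-117,0))
to([*box(-97,0),200])
E
```

```text
[ 398.67453077 -291.41945614] [ 589.33937708 -268.81599657] [ 378.81360928 -293.77398317]
t 1.9 pos [232.  470.9 231.3] F [-1.3 -0.3 -0.3] g 1.001 j [ 0.89  0.31  1.5  -0.    1.33 -0.22]
R cols x,y,z [[-0.0, -0.0, -1.0], [0.442, 0.897, -0.0], [0.897, -0.442, -0.0]]
shift [ 0.0313 -0.6102  0.4864] jaw deg 63.8
```

Call:
{"method": "arm_command", "body": {"plan": [[0,-0.038,0.0304,0,0],[0,-0.038,0.0304,0,0],[0,-0.038,0.0304,0,0],[0,-0.038,0.0304,0,0],[0,-0.038,0.0304,0,0],[0,-0.038,0.0304,0,0],[0,-0.038,0.0304,0,0],[0,-0.038,0.0304,0,0],[0,-0.038,0.0304,0,0],[0,-0.038,0.0304,0,0],[0,-0.038,0.0304,0,0],[0,-0.038,0.0304,0,0]]}}

```text
time_s: 3.4
eef_pos: [357.8, -101.1, 231.5]
ee_rot: [0.689, 0.161, 0.688, -0.161]
force: [0.2, -0.1, 0.3]
grip_width: 0.0
```

```bash
python3 - <<'E'
from h import *
to([*box(-97,0),170],97)
E
```

```text
t 3.4 pos [ 357.8 -101.1  231.5] F [ 0.2 -0.1  0.3] g 0.0 j [-0.59 -0.04  1.9   0.    1.27 -1.71]
R cols x,y,z [[0.001, -0.0, -1.0], [0.442, 0.897, 0.0], [0.897, -0.442, 0.001]]
shift [ 0.0616 -0.1526  0.1208] jaw deg 63.7 turn + -0.581 or 2.561
```

Call:
{"method": "arm_command", "body": {"plan": [[0.01,-0.038,0.03,0,0],[0.01,-0.038,0.03,0,0],[0.01,-0.038,0.03,0,0],[0.01,-0.0386,0.0308,0,0],[0,0,0,0.165,0],[0,0,0,0.165,0],[0,0,0,0.165,0],[0,0,0,0.165,0],[0,0,0,0.165,0],[0,0,0,0.165,0],[0,0,0,0,0]]}}

```text
time_s: 4.78
eef_pos: [398.7, -289.6, 191.3]
ee_rot: [0.53, 0.468, 0.53, -0.468]
force: [0.5, -0.1, 0.4]
grip_width: -0.0
```

```bash
python3 - <<'E'
from h import *
to([*box(-97,0),145],7)
c={n:cap(n,"a"+n) for n in("top","side")}
crop(c["side"],238,320,50,"push_s",6); crop(c["top"],388,240,50,"push_t",6)
for n in c: print(proj(c[n],[[*box(-97,0),140]]))
E
```

```text
t 4.78 pos [ 398.7 -289.6  191.3] F [ 0.5 -0.1  0.4] g -0.0 j [-0.87  0.28  1.65 -0.    1.21 -0.99]
R cols x,y,z [[0.0, -0.0, -1.0], [0.992, 0.124, 0.0], [0.124, -0.992, 0.0]]
shift [ 0.0463 -0.0002  0.0018] jaw deg 7.1 turn + 0.002 or -3.139
[[388.12495514 240.28343688]]
[[241.47104024 329.22454343]]
```

View pics/push_s.png

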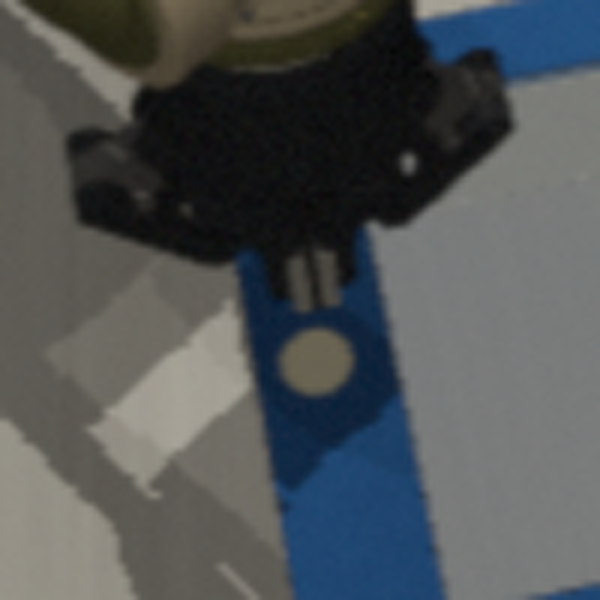

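The shut fingertips hang over the white mark, which sits at about (241,330) in the side image as predicted.

Call:
{"method": "arm_command", "body": {"plan": [[0.02,0,0.001,0,0],[0.02,0,0.001,0,0],[0.008,0,0,0,0],[0.006,0,0,0,0],[0.005,0,0,0,0],[0.003,0,0,0,0],[0,0,0,0,0]]}}

```text
time_s: 5.75
eef_pos: [398.9, -291.7, 130.4]
ee_rot: [0.53, 0.468, 0.53, -0.468]
force: [-4.1, 2.2, 7.5]
grip_width: -0.001
```

Call:
{"method": "arm_command", "body": {"plan": [[0.002,0,0,0,0],[0,0,0,0,0]]}}

```text
time_s: 6.0
eef_pos: [399.0, -291.8, 129.3]
ee_rot: [0.53, 0.468, 0.53, -0.468]
force: [-8.2, 6.1, 19.0]
grip_width: 0.001
```

Call:
{"method": "arm_command", "body": {"plan": [[-0.012,0,0,0,0],[-0.03,0,0,0,0],[-0.04,0,0,0,0],[-0.04,0,0,0,0],[-0.04,0,0,0,0],[0,-0.04,0,0,0],[0,-0.04,0,0,0],[0,-0.02,0,0,0]]}}

```text
time_s: 7.0
eef_pos: [298.4, -304.1, 289.9]
ee_rot: [0.53, 0.468, 0.529, -0.469]
force: [-0.1, -0.2, 0.3]
grip_width: -0.002
```

```bash
python3 - <<'E'
from h import *
st()
c={n:cap(n,"b"+n) for n in("top","side")}
def hp(l,n,y,th): # hatch coords: l from hinge, n above underside, y
    return [*box(95-l*np.cos(th)+n*np.sin(th),y),130+l*np.sin(th)+n*np.cos(th)]
for th in (0,.3,.4,.5,.6,.7): print(th,[proj(c[n],[hp(212,10,118,th),hp(212,10,-118,th),hp(192,10,0,th)]).round(0).tolist() for n in c])
for n in c: print(n,ctrl.place_of(n,"hatch_push")[:1],ctrl.place_of(n,"hatch_edge")[:1])
E
```

```text
t 7.0 pos [ 298.4 -304.1  289.9] F [-0.1 -0.2  0.3] g -0.002 j [-1.07  0.05  1.66 -0.    1.43 -1.19]
R cols x,y,z [[0.001, -0.001, -1.0], [0.993, 0.122, 0.001], [0.122, -0.993, 0.001]]
0 [[[345.0, 253.0], [433.0, 243.0], [388.0, 240.0]], [[222.0, 279.0], [242.0, 393.0], [241.0, 329.0]]]
0.3 [[[348.0, 248.0], [441.0, 237.0], [393.0, 235.0]], [[225.0, 261.0], [247.0, 379.0], [246.0, 314.0]]]
0.4 [[[349.0, 244.0], [444.0, 234.0], [395.0, 232.0]], [[228.0, 254.0], [251.0, 373.0], [249.0, 308.0]]]
0.5 [[[350.0, 240.0], [446.0, 229.0], [396.0, 228.0]], [[233.0, 248.0], [257.0, 367.0], [254.0, 303.0]]]
0.6 [[[351.0, 235.0], [448.0, 224.0], [397.0, 223.0]], [[238.0, 241.0], [264.0, 361.0], [260.0, 297.0]]]
0.7 [[[351.0, 229.0], [450.0, 218.0], [398.0, 217.0]], [[245.0, 234.0], [273.0, 355.0], [267.0, 291.0]]]
top [{'uv': [257.9, 133.4], 'score': 0.73}] [{'uv': [396.7, 235.9], 'score': 0.59}]
side [{'uv': [257.1, 299.0], 'score': 0.84}] [{'uv': [246.3, 298.8], 'score': 0.77}]
```

View pics/bside.png

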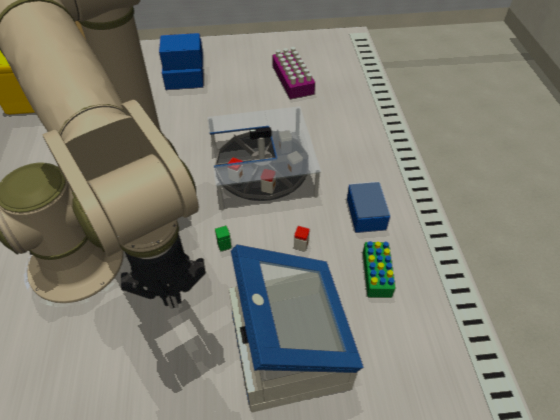

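View pics/btop.png

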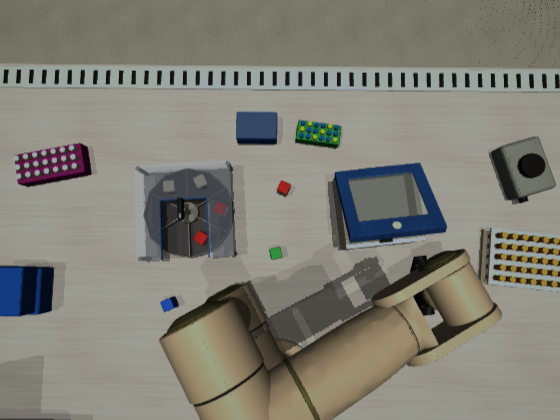

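The hatch is ajar: the mark moved to (257,299) in the side view, which means θ is about 0.55. Next I turn the hand so its narrow side faces the hatch.

Call:
{"method": "arm_command", "body": {"plan": [[0.03,0,0,0.1745,0],[0.03,0,0,0.1745,0],[0.03,0,0,0.1745,0],[0,0,0,0.1745,0],[0,0,0,0.1745,0],[0,0,0,0.1745,0],[0,0,0,0.1745,0],[0,0,0,0.1745,0],[0,0,0,0.1745,0],[0,0,0,0,0]]}}

```text
time_s: 8.55
eef_pos: [300.2, -303.7, 199.2]
ee_rot: [0.044, 0.706, 0.045, -0.706]
force: [-0.1, -0.1, 0.3]
grip_width: 0.002
```

```bash
python3 - <<'E'
from h import *
to([*box(-115,0),200],97)
E
```

```text
t 8.55 pos [ 300.2 -303.7  199.2] F [-0.1 -0.1  0.3] g 0.002 j [-1.07  0.13  1.82  0.    1.2   0.38]
R cols x,y,z [[0.0, 0.0, -1.0], [0.126, -0.992, -0.0], [-0.992, -0.126, -0.0]]
shift [-0.0008 -0.     -0.0812] jaw deg -82.8 turn + 0.004 or -3.138
```

Call:
{"method": "arm_command", "body": {"plan": [[0,0,-0.03,0,0],[0,0,-0.03,0,0],[0,0,-0.02,0,0],[0,0,-0.011,0,0],[-0.006,0,-0.01,0,0],[-0.012,0,-0.012,0,0],[-0.014,0,-0.012,0,0],[-0.014,0,-0.012,0,0],[-0.014,0,-0.013,0,0],[0,0,0,0,0]]}}

```text
time_s: 9.8
eef_pos: [449.0, -285.6, 260.0]
ee_rot: [0.045, 0.706, 0.044, -0.705]
force: [-0.1, -0.3, 0.1]
grip_width: 0.002
```

```bash
python3 - <<'E'
from h import *
s=st()
c={n:cap(n,"c"+n) for n in("top","side")}
E
```

```text
t 9.8 pos [ 449.  -285.6  260. ] F [-0.1 -0.3  0.1] g 0.002 j [-0.79  0.31  1.43  0.    1.4   0.66]
R cols x,y,z [[0.001, -0.001, -1.0], [0.125, -0.992, 0.001], [-0.992, -0.125, -0.001]]
```

View pics/cside.png

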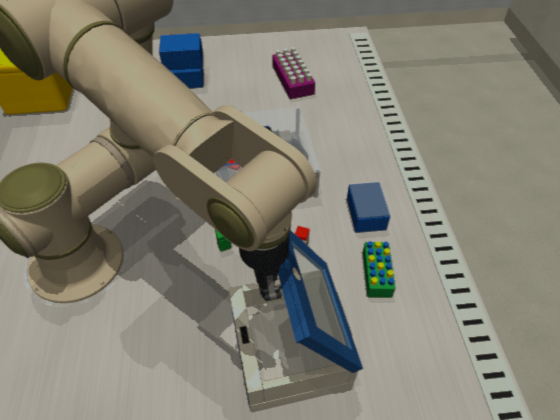

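Call:
{"method": "arm_command", "body": {"plan": [[-0.01,0,-0.015,0,0],[-0.01,0,-0.015,0,0],[-0.008,0,-0.015,0,0],[-0.008,0,-0.015,0,0],[-0.006,0,-0.015,0,0],[-0.005,0,-0.015,0,0],[-0.003,0,-0.012,0,0],[0,0,0,0,0]]}}

```text
time_s: 10.9
eef_pos: [549.7, -272.9, 308.4]
ee_rot: [-0.043, -0.705, -0.044, 0.706]
force: [-0.7, -0.1, 0.2]
grip_width: 0.002
```

```bash
python3 - <<'E'
from h import *
s=st()
c={n:cap(n,"d"+n) for n in("top","side")}
E
```

```text
t 10.9 pos [ 549.7 -272.9  308.4] F [-0.7 -0.1  0.2] g 0.002 j [-0.65  0.48  1.05 -0.    1.6   0.8 ]
R cols x,y,z [[-0.001, 0.001, -1.0], [0.124, -0.992, -0.001], [-0.992, -0.124, 0.001]]
```

View pics/dside.png

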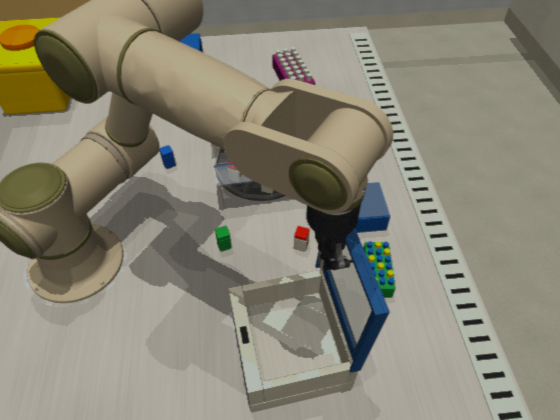

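Call:
{"method": "arm_command", "body": {"plan": [[0,0,-0.008,0,0],[0,0,0,0,0],[0,0,0.03,0,0],[0,0,0.03,0,0],[0,-0.04,0,0,1],[0,-0.04,0,0,1],[0,-0.04,0,0,1],[0,-0.04,0,0,1]]}}

```text
time_s: 12.0
eef_pos: [478.2, -119.2, 309.4]
ee_rot: [0.044, 0.706, 0.043, -0.706]
force: [0.1, 0.8, -0.3]
grip_width: 0.848
```

```bash
cat >> h.py <<'E'
def reds(c,zs=(60,80)):
    hsv=cv2.cvtColor(c["color"],cv2.COLOR_RGB2HSV)
    m=cv2.inRange(hsv,(0,85,70),(6,255,255))|cv2.inRange(hsv,(172,85,70),(180,255,255))
    k,l,s,ce=cv2.connectedComponentsWithStats(m)
    for i in range(1,k):
        if s[i,4]<20: continue
        cn=max(cv2.findContours((l==i).astype(np.uint8),0,2)[0],key=cv2.contourArea)
        print("red n",s[i,4],"uv",ce[i].round(1),end=" ")
        for z in zs:
            r=cv2.minAreaRect(np.array([onz(c,u,z)[:2] for u in cn[:,0]],np.float32))
            print(z,np.round(onz(c,ce[i],z)[:2],1),"rect",np.round(r[1],0),round(r[2],1),end=" | ")
        print()
E
python3 - <<'E'
from h import *
for n in("top","side"):
    c=cap(n,"e"+n); print(n); reds(c)
to([552.6,-11.2,150],-25.9)
E
```

```text
top
red n 126 uv [283.5 186.8] 60 [553.1 -11.2] rect [31. 33.] 64.1 | 80 [549.9 -11. ] rect [31. 32.] 64.1 | 
red n 114 uv [219.1 207.8] 60 [490.1 173.9] rect [31. 30.] 64.7 | 80 [487.9 171.1] rect [31. 29.] 64.7 | 
red n 136 uv [200.2 237.2] 60 [404.7 226.1] rect [34. 34.] 57.3 | 80 [404.  222.4] rect [33. 33.] 57.3 | 
side
red n 61 uv [234.2 160.1] 60 [404.6 246.3] rect [39. 21.] 5.1 | 80 [405.2 225.7] rect [38. 21.] 5.1 | 
red n 31 uv [234.9 166.6] 60 [405.2 220.9] rect [15. 24.] 83.5 | 80 [405.7 200.9] rect [15. 24.] 83.5 | 
red n 177 uv [301.4 232.8] 60 [553.  -19.6] rect [38. 34.] 66.0 | 80 [550.3 -34.3] rect [37. 33.] 66.0 | 
t 12.1 pos [ 478.2 -117.7  310. ] F [ 1.4  0.1 -0.3] g 0.992 j [-0.48  0.19  1.45  0.    1.5   0.96]
R cols x,y,z [[0.001, 0.0, -1.0], [0.126, -0.992, -0.0], [-0.992, -0.126, -0.001]]
shift [ 0.1601 -0.0962 -0.087 ] jaw deg -82.7 turn + -0.992 or 2.15
```

View pics/etop.png

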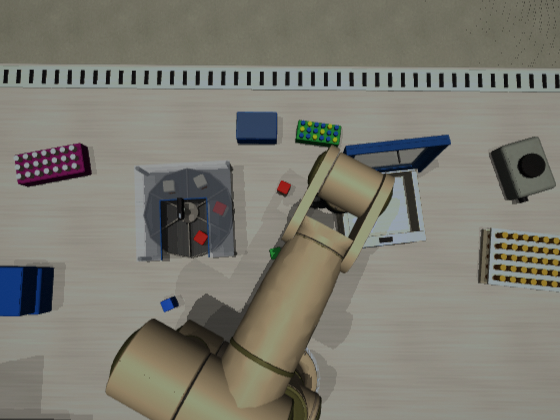

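Call:
{"method": "arm_command", "body": {"plan": [[0.02,-0.032,-0.029,0,1],[0.02,-0.032,-0.029,0,1],[0.02,-0.032,-0.029,0,1],[0.03,0,0,-0.165,1],[0.03,0,0,-0.165,1],[0.03,0,0,-0.165,1],[0.0,0,0,-0.165,1],[0.0,0,0,-0.165,1],[0,0,0,-0.167,1],[0,0,0,0,1]]}}

```text
time_s: 13.35
eef_pos: [553.2, -15.2, 159.2]
ee_rot: [0.374, 0.6, 0.374, -0.6]
force: [0.9, -0.1, -0.1]
grip_width: 0.998
```

```bash
python3 - <<'E'
from h import *
c=cap("side","fside"); reds(c); crop(c,300,215,50,"f_s",6)
c=cap("top","ftop"); reds(c)
to([552.8,-11.2,20],-25.9)
E
```

```text
red n 61 uv [234.2 160.1] 60 [404.6 246.3] rect [39. 21.] 5.1 | 80 [405.2 225.7] rect [38. 21.] 5.1 | 
red n 31 uv [234.9 166.6] 60 [405.2 220.9] rect [15. 24.] 83.5 | 80 [405.7 200.9] rect [15. 24.] 83.5 | 
red n 96 uv [266.3 174.8] 60 [486.6 181. ] rect [41. 25.] 70.8 | 80 [485.4 161.8] rect [40. 24.] 70.8 | 
red n 177 uv [301.4 232.7] 60 [553.  -19.5] rect [38. 33.] 65.0 | 80 [550.3 -34.3] rect [38. 32.] 65.0 | 
red n 115 uv [219.1 207.7] 60 [490.2 174. ] rect [31. 30.] 64.1 | 80 [488.1 171.1] rect [31. 29.] 64.1 | 
red n 136 uv [200.2 237.2] 60 [404.7 226.1] rect [34. 34.] 57.3 | 80 [404.  222.4] rect [33. 33.] 57.3 | 
t 13.45 pos [553.1 -14.9 159.2] F [-1.   0.4  0.4] g 0.998 j [-0.24  0.44  1.51 -0.    1.19  0.22]
R cols x,y,z [[0.0, -0.0, -1.0], [0.896, -0.443, 0.0], [-0.443, -0.896, -0.0]]
shift [ 0.1392 -0.002  -0.0032] jaw deg -26.3 turn + -0.007 or 3.134
```

View pics/f_s.png

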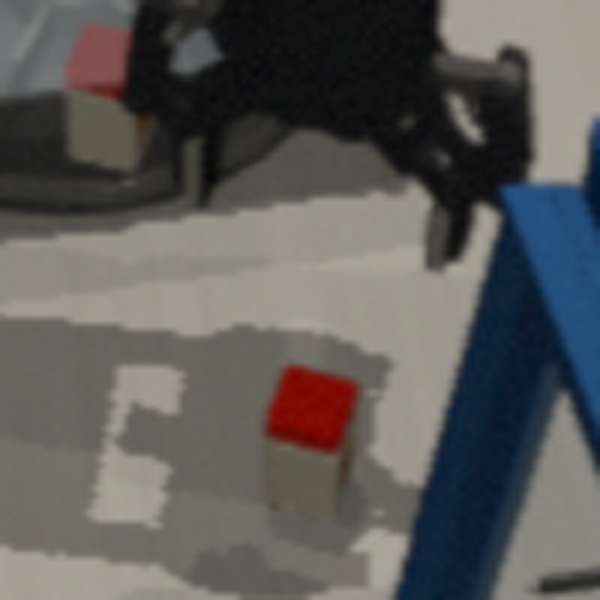

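Call:
{"method": "arm_command", "body": {"squeeze": 40, "plan": [[0.04,-0.001,-0.0016,0,1],[0.04,-0.001,-0.0016,0,1],[0.03,0,0,0,1],[0.02,0,0,0,1],[0.006,0,0,0,1],[0,0,0,0,0],[0,0,0,0,0],[0,0,0,0,0],[0,0,0,0,0],[0,0,0,0,0]]}}

```text
time_s: 14.7
eef_pos: [553.1, -10.9, 24.1]
ee_rot: [0.375, 0.6, 0.374, -0.6]
force: [-0.3, 0.3, 6.9]
grip_width: 0.369
```

Call:
{"method": "arm_command", "body": {"plan": [[-0.02,0,0,0,0],[-0.05,0,0,0,0],[-0.06,0,0,0,0],[-0.06,0,0,0,0],[0,0,0,-0.143,0],[0,0,0,-0.143,0],[0,0,0,-0.143,0],[0,0,0,-0.143,0],[0,0,0,0,0]]}}

```text
time_s: 15.82
eef_pos: [552.5, -10.7, 213.2]
ee_rot: [0.528, 0.47, 0.528, -0.47]
force: [0.1, 0.4, -0.2]
grip_width: 0.367
```

```bash
python3 - <<'E'
from h import *
to([*box(-5,-58),200],6.8)
E
```

```text
t 15.82 pos [552.5 -10.7 213.2] F [ 0.1  0.4 -0.2] g 0.367 j [-0.23  0.39  1.44 -0.    1.31 -0.35]
R cols x,y,z [[-0.0, 0.0, -1.0], [0.993, 0.115, -0.0], [0.115, -0.993, -0.0]]
shift [ 0.0132 -0.0929  0.3189] jaw deg 6.6 turn + -0.003 or 3.138
```

Call:
{"method": "arm_command", "body": {"plan": [[0,-0.045,0,0,0],[0,-0.048,0,0,0],[0,0,0.045,0,0],[0,0,0.05,0,0],[0,0,0.05,0,0],[0,0,0.05,0,0],[0,0,0.05,0,0],[0,0,0.05,0,0],[0,0,0.024,0,0],[0.03,0,0,0,0],[0,0,0,0,0]]}}

```text
time_s: 17.2
eef_pos: [496.5, -337.8, 181.3]
ee_rot: [0.526, 0.471, 0.529, -0.471]
force: [0.0, 0.2, -0.6]
grip_width: 0.37
```

```bash
python3 - <<'E'
from h import *
to([*box(-5,-58),71],6.8)
cap("side","gside")
E
```

```text
t 17.2 pos [ 496.5 -337.8  181.3] F [ 0.   0.2 -0.6] g 0.37 j [-0.79  0.52  1.32  0.    1.3  -0.91]
R cols x,y,z [[-0.003, 0.003, -1.0], [0.994, 0.113, -0.003], [0.113, -0.994, -0.004]]
shift [0.1103 0.0007 0.0009] jaw deg 6.5 turn + -0.005 or 3.137
```

View pics/gside.png

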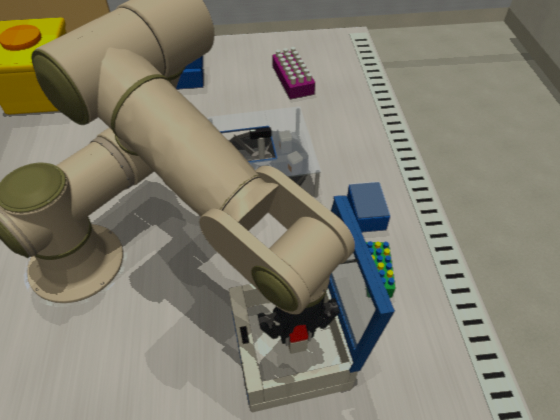

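Call:
{"method": "arm_command", "body": {"plan": [[0.045,0,0,0,0],[0.04,0,0,0,0],[0.015,0,0,0,0],[0.009,0,0,0,0],[0,0,0,0,0],[0,0,0,0,0.65],[0,0,0,0,0.65],[0,0,0,0,0.65],[-0.03,0,0,0,0.65],[-0.05,0,0,0,0.65],[-0.06,0,0,0,0.65]]}}

```text
time_s: 18.62
eef_pos: [496.9, -338.1, 215.4]
ee_rot: [0.528, 0.47, 0.529, -0.47]
force: [0.1, -0.0, 1.0]
grip_width: 0.651
```

```bash
python3 - <<'E'
from h import *
c=cap("side","hside"); crop(c,295,330,60,"h_s",6)
st()
to([479.5,267.5,220],93.4)
E
```

```text
t 18.68 pos [ 499.  -339.9  224.8] F [ 0.5 -0.6  7.6] g 0.649 j [-0.79  0.49  1.26 -0.    1.38 -0.91]
R cols x,y,z [[0.009, -0.009, -1.0], [0.993, 0.116, 0.008], [0.116, -0.993, 0.01]]
t 18.68 pos [ 499.  -339.9  224.8] F [ 0.5 -0.6  7.6] g 0.649 j [-0.79  0.49  1.26 -0.    1.38 -0.91]
R cols x,y,z [[0.009, -0.009, -1.0], [0.993, 0.116, 0.008], [0.116, -0.993, 0.01]]
shift [-0.0009  0.0514 -0.6056] jaw deg 6.7 turn + -1.513 or 1.628
```

View pics/h_s.png

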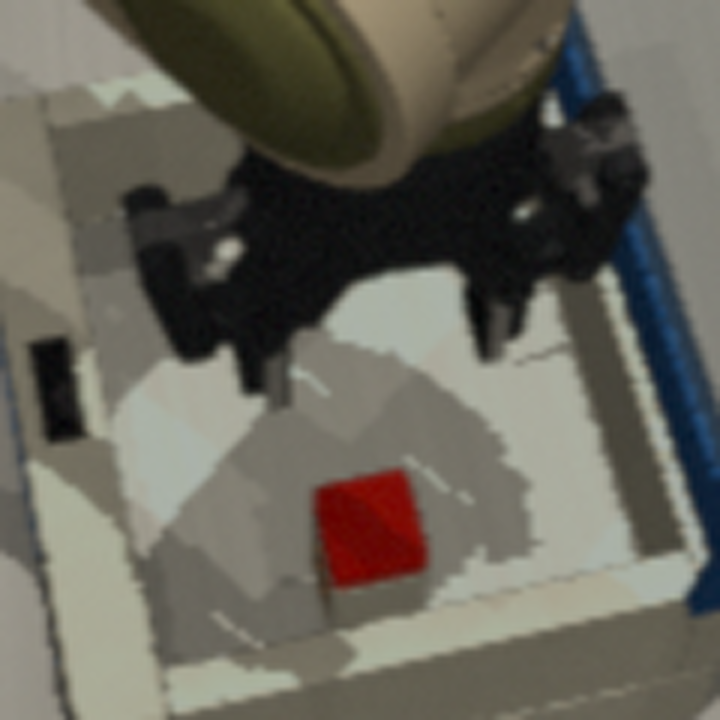

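Red_d stands in the box, with its cap at about (297,358) in the side view. Next is the carousel grip bar.

Call:
{"method": "arm_command", "body": {"plan": [[0,0,-0.05,0,1],[0,0,-0.05,0,1],[0,0,-0.05,0,1],[0,0.005,-0.05,0,1],[0,0.006,-0.05,0,1],[0,0.006,-0.05,0,1],[0,0.006,-0.05,0,1],[0,0.006,-0.05,0,1],[0,0.006,-0.05,0,1],[0,0.006,-0.05,0,1],[0,0.006,-0.05,0,1],[0,0.006,-0.056,0,1]]}}

```text
time_s: 20.18
eef_pos: [479.4, 271.2, 214.4]
ee_rot: [0.528, 0.47, 0.528, -0.47]
force: [1.0, -1.8, 1.3]
grip_width: 1.0
```

Call:
{"method": "arm_command", "body": {"plan": [[0,0,0,-0.168,0.6],[0,0,0,-0.168,0.6],[0,0,0,-0.168,0.6],[0,0,0,-0.168,0.6],[0,0,0,-0.168,0.6],[0,0,0,-0.168,0.6],[0,0,0,-0.168,0.6],[0,0,0,-0.168,0.6],[0,0,0,-0.168,0.6],[0,0,0,0,0.6]]}}

```text
time_s: 21.42
eef_pos: [479.5, 269.7, 214.3]
ee_rot: [0.707, -0.02, 0.707, 0.02]
force: [-0.4, 0.1, -0.5]
grip_width: 0.603
```

```bash
python3 - <<'E'
from h import *
c=cap("top","itop"); reds(c,(80,)); crop(c,187,210,60,"i_t",6)
c=cap("side","iside"); crop(c,265,135,60,"i_s",6)
to([479.5,267.5,119],93.4)
E
```

```text
red n 134 uv [401.1 205.5] 80 [ 499.6 -345.2] rect [31. 34.] 0.6 | 
red n 115 uv [219.1 207.8] 80 [487.8 171.2] rect [31. 30.] 67.4 | 
red n 123 uv [200.3 237.2] 80 [404.  222.2] rect [32. 32.] 57.5 | 
t 21.52 pos [479.5 269.6 214.3] F [-0.1  0.1  0.4] g 0.605 j [ 0.3   0.38  1.45 -0.    1.31 -1.33]
R cols x,y,z [[0.0, 0.0, -1.0], [-0.054, 0.999, 0.0], [0.999, 0.054, 0.0]]
shift [ 0.0953 -0.0021 -0.0002] jaw deg 93.1 turn + -0.005 or 3.136
```

View pics/i_s.png

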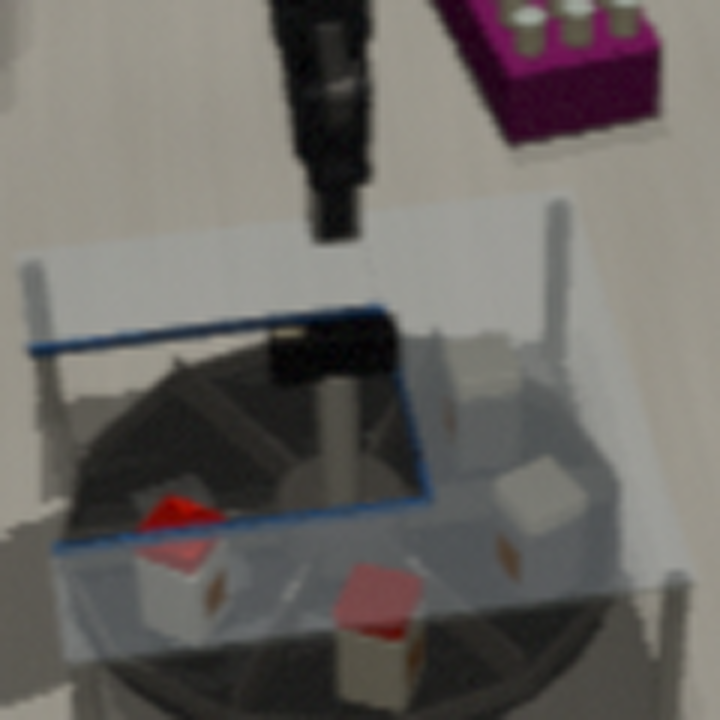

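View pics/itop.png

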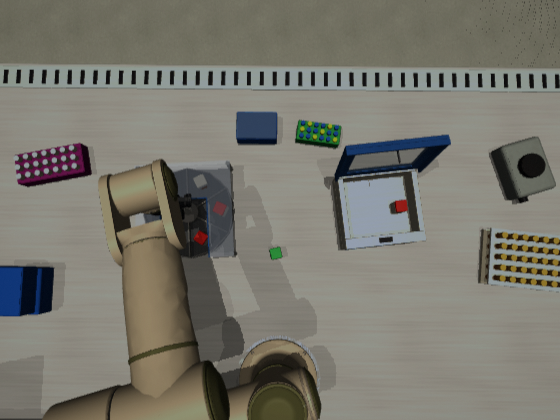

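Call:
{"method": "arm_command", "body": {"squeeze": 40, "plan": [[0.04,-0.001,0,0,0.6],[0.035,-0.001,0,0,0.6],[0.019,0,0,0,0.6],[0,0,0,0,0],[0,0,0,0,0],[0,0,0,0,0],[0,0,0,0,0]]}}

```text
time_s: 22.4
eef_pos: [480.1, 268.0, 121.4]
ee_rot: [0.708, -0.02, 0.706, 0.021]
force: [-1.2, 3.2, 4.6]
grip_width: 0.166
```

```bash
python3 - <<'E'
from h import *
st(); print(ctrl.sense()["wrist_torque"])
c=cap("side"); crop(c,265,145,60,"j_s",6)
E
```

```text
t 22.4 pos [480.1 268.  121.4] F [-1.2  3.2  4.6] g 0.166 j [ 0.3   0.47  1.57  0.    1.1  -1.33]
R cols x,y,z [[0.002, 0.001, -1.0], [-0.057, 0.998, 0.001], [0.998, 0.057, 0.002]]
[ 0.36433845  0.17846953 -0.04620569]
```

View pics/j_s.png

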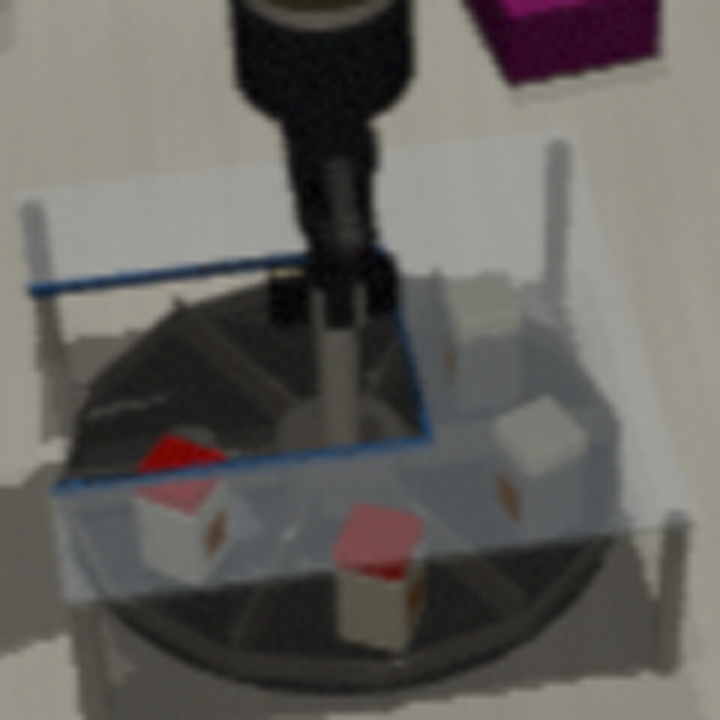

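Bar held, at a width of 14 mm and centred. I turn it by about −28° (turntable), which is +0.48 about tool x.

Call:
{"method": "arm_command", "body": {"plan": [[0,0,0,0.08,0],[0,0,0,0.1,0],[0,0,0,0.1,0],[0,0,0,0.1,0],[0,0,0,0.1,0],[0,0,0,0,0],[0,0,0,0,0.6],[0,0,0,0,0.6],[-0.04,0,0,0,0.6],[-0.05,0,0,0,0.6],[0,0,0,0,0.6]]}}

```text
time_s: 23.82
eef_pos: [481.0, 268.0, 213.8]
ee_rot: [0.694, 0.149, 0.689, -0.147]
force: [0.4, -0.5, -0.1]
grip_width: 0.602
```

```bash
python3 - <<'E'
from h import *
c=cap("top","ktop"); reds(c,(80,)); crop(c,187,210,60,"k_t",6)
c=cap("side","kside"); reds(c,(80,)); crop(c,265,145,60,"k_s",6)
to([479.5,267.5,119],93.4)
E
```

```text
red n 134 uv [401.1 205.6] 80 [ 499.5 -345.2] rect [31. 34.] 0.6 | 
red n 115 uv [216.2 224. ] 80 [441.8 178.2] rect [30. 30.] 37.9 | 
red n 50 uv [188.8 241.1] 80 [392.6 254.2] rect [31. 14.] 1.8 | 
red n 138 uv [229.2 153.3] 80 [392.7 253.5] rect [37. 41.] 30.7 | 
red n 113 uv [249.6 174.2] 80 [442.4 169.2] rect [31. 38.] 31.4 | 
red n 294 uv [296.  357.6] 80 [ 498.4 -333.3] rect [33. 35.] 5.6 | 
t 23.93 pos [479.5 267.5 209.9] F [ 0.1 -0.5 -0.9] g 0.597 j [ 0.3   0.38  1.46 -0.    1.3  -0.85]
R cols x,y,z [[-0.0, -0.0, -1.0], [0.41, 0.912, -0.0], [0.912, -0.41, -0.0]]
shift [0.0909 0.0001 0.    ] jaw deg 65.8 turn + -0.482 or 2.66
```

View pics/k_s.png

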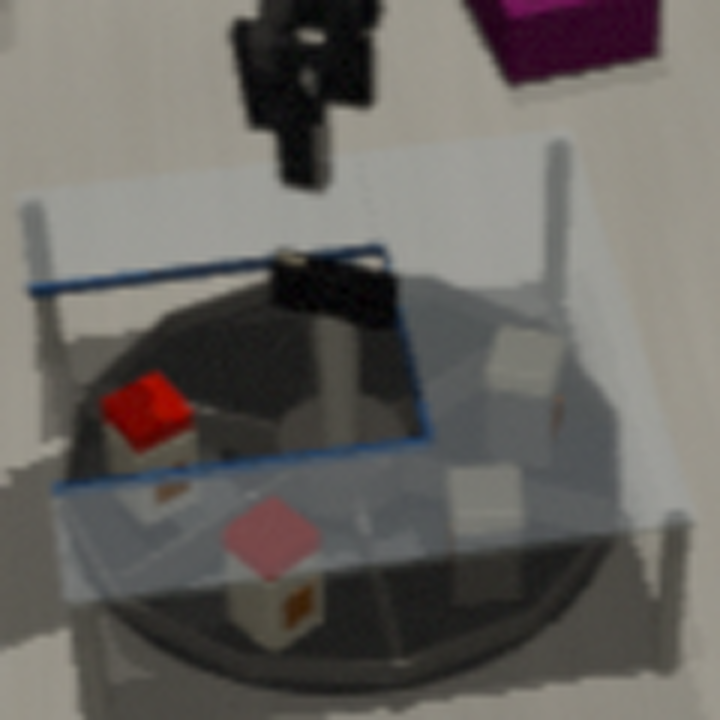

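View pics/k_t.png

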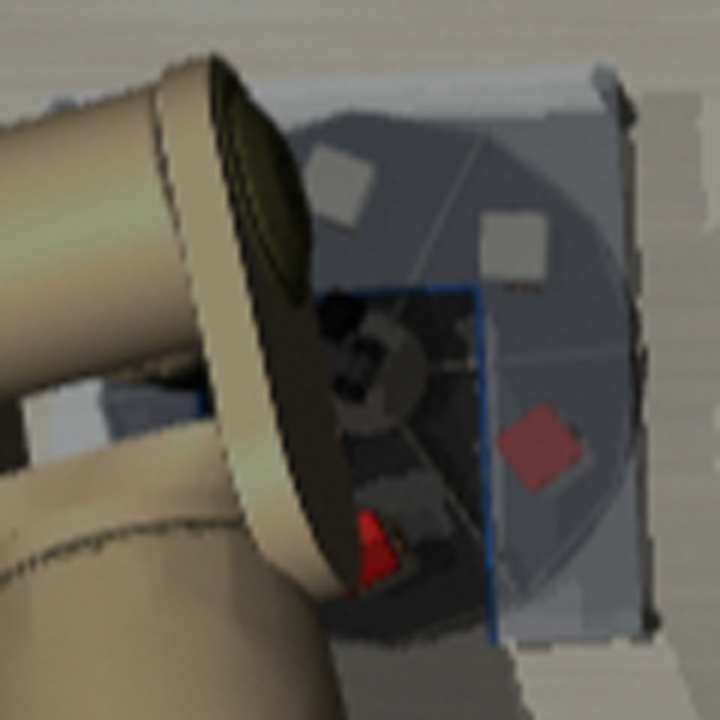

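Call:
{"method": "arm_command", "body": {"plan": [[0,-0.0205,-0.039,0,0.75],[0,-0.0205,-0.039,0,0.75],[0,0,0,-0.157,0.75],[0,0,0,-0.157,0.75],[0,0,0,-0.157,0.75],[0,0,0,-0.157,0.75],[0,0,0,-0.157,0.75],[0,0,0,-0.155,0.75],[0,0,0,0,0.75],[0.06,0,0,0,0.75],[0,0,0,0,0.75]]}}

```text
time_s: 25.3
eef_pos: [389.5, 261.4, 147.2]
ee_rot: [0.681, -0.18, 0.687, 0.18]
force: [0.7, -0.3, 0.2]
grip_width: 0.751
```

```bash
python3 - <<'E'
from h import *
c=cap("side","lside"); reds(c,(80,)); crop(c,235,145,60,"l_s",6)
c=cap("top","ltop"); crop(c,187,210,60,"l_t",6)
to([391.5,262,48],119.7)
E
```

```text
red n 135 uv [229.1 153.3] 80 [392.7 253.2] rect [37. 39.] 30.7 | 
red n 113 uv [249.6 174.2] 80 [442.3 169.1] rect [31. 38.] 31.4 | 
red n 296 uv [296.  357.7] 80 [ 498.4 -333.4] rect [33. 36.] 5.6 | 
t 25.4 pos [392.  262.3 151.3] F [-0.5  0.8  0.6] g 0.752 j [ 0.34  0.28  1.77 -0.    1.1  -1.75]
R cols x,y,z [[0.0, -0.0, -1.0], [-0.493, 0.87, -0.0], [0.87, 0.493, 0.0]]
shift [ 0.1033 -0.     -0.0006] jaw deg 119.6 turn + -0.002 or 3.139
```

View pics/l_s.png

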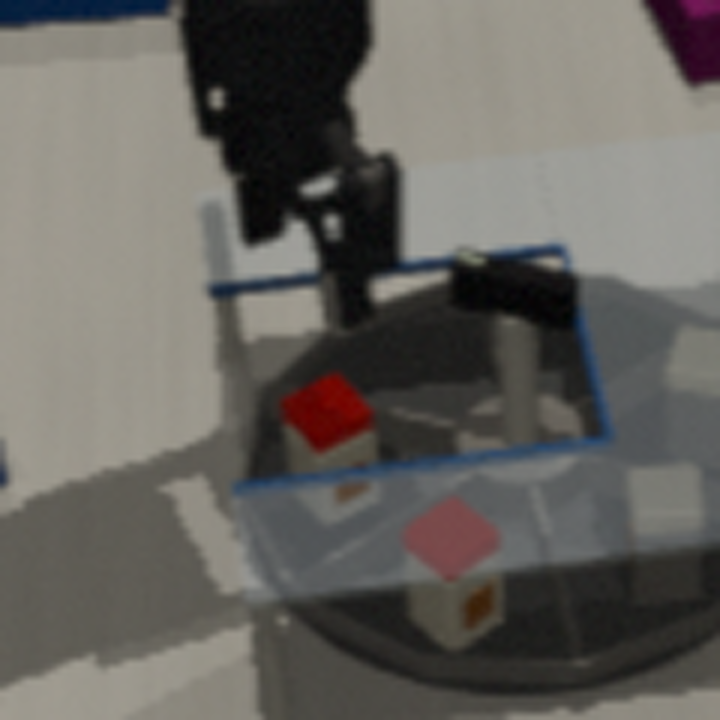

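View pics/l_t.png

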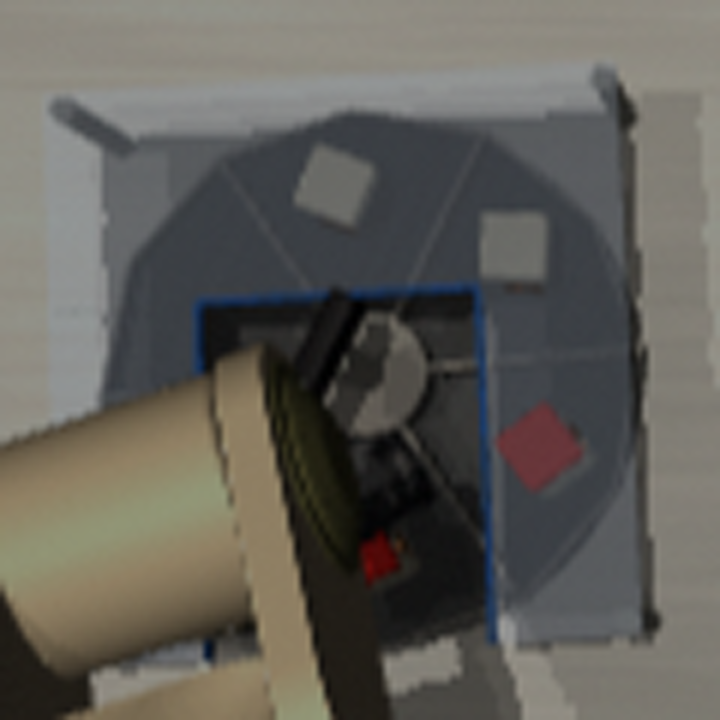

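Call:
{"method": "arm_command", "body": {"plan": [[0.03,0,0,0,0.75],[0.03,0,0,0,0.75],[0.02,0,0,0,0.75],[0,0,0,0,0.75]]}}

```text
time_s: 25.9
eef_pos: [392.2, 262.4, 71.1]
ee_rot: [0.684, -0.181, 0.684, 0.181]
force: [0.7, 0.1, -0.6]
grip_width: 0.753
```

```bash
python3 - <<'E'
from h import *
c=cap("side","mside"); reds(c,(80,)); crop(c,235,145,60,"m_s",6)
to([391.5,262,48],119.7)
E
```

```text
red n 91 uv [227.2 153.7] 80 [387.4 252.3] rect [25. 46.] 7.2 | 
red n 113 uv [249.6 174.2] 80 [442.4 168.9] rect [33. 36.] 37.7 | 
red n 296 uv [296.  357.7] 80 [ 498.4 -333.4] rect [33. 36.] 5.6 | 
t 25.95 pos [392.6 262.5  71.8] F [ 0.2 -0.1 -0.4] g 0.751 j [ 0.34  0.4   1.84 -0.    0.9  -1.75]
R cols x,y,z [[0.002, 0.001, -1.0], [-0.494, 0.869, -0.0], [0.869, 0.494, 0.002]]
shift [ 0.0238  0.0001 -0.0013] jaw deg 119.6 turn + -0.001 or 3.14
```

View pics/m_s.png

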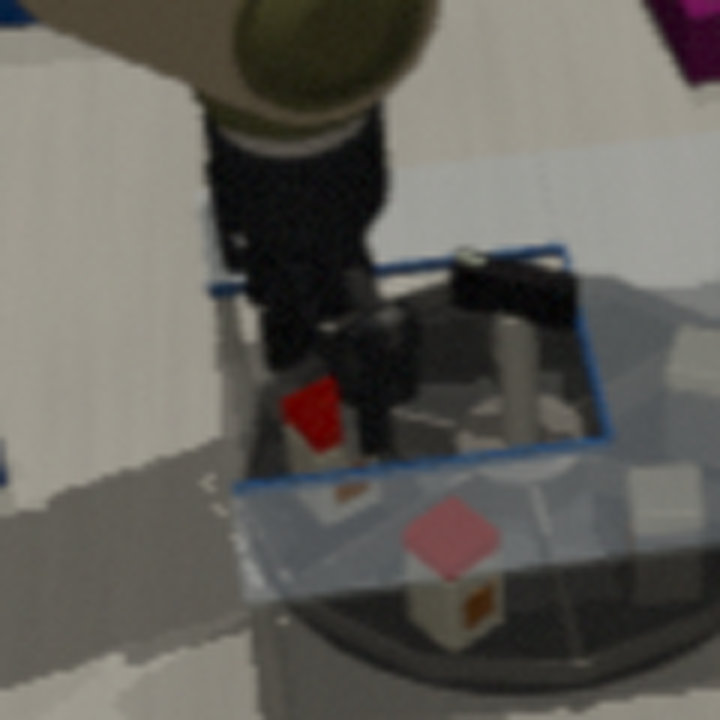

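The red cap at crop (320,410) sits between the fingers, with clear space around them. I go down and grip.

Call:
{"method": "arm_command", "body": {"squeeze": 40, "plan": [[0.015,0,0,0,0.75],[0.008,0,-0.001,0,0.75],[0,0,0,0,0],[0,0,0,0,0],[0,0,0,0,0],[0,0,0,0,0]]}}

```text
time_s: 26.7
eef_pos: [391.0, 261.8, 47.5]
ee_rot: [0.684, -0.181, 0.683, 0.181]
force: [0.5, 0.3, 1.8]
grip_width: 0.371
```

Call:
{"method": "arm_command", "body": {"plan": [[-0.03,0,0,0,0],[-0.05,0,0,0,0],[-0.05,0,0,0,0],[-0.05,0,0,0,0],[0,0,0,0,0]]}}

```text
time_s: 27.32
eef_pos: [392.0, 262.2, 230.5]
ee_rot: [0.686, -0.181, 0.681, 0.181]
force: [0.6, -0.0, -1.3]
grip_width: 0.366
```

```bash
python3 - <<'E'
from h import *
c=cap("side","nside"); reds(c,(80,)); crop(c,235,135,60,"n_s",6)
to([*box(-5,0),230],6.8)
E
```

```text
red n 56 uv [218.9  99.4] 80 [371.5 491.3] rect [19. 50.] 4.1 | 
red n 115 uv [249.6 174.2] 80 [442.4 168.9] rect [31. 38.] 31.4 | 
red n 296 uv [296.1 357.8] 80 [ 498.5 -333.5] rect [33. 36.] 5.6 | 
t 27.38 pos [391.1 261.8 228.1] F [ 0.3  0.3 -1. ] g 0.369 j [ 0.34  0.19  1.66 -0.    1.29 -1.75]
R cols x,y,z [[0.002, 0.001, -1.0], [-0.495, 0.869, -0.0], [0.869, 0.495, 0.002]]
shift [-0.0021 -0.5203 -0.1825] jaw deg 119.7 turn + -1.172 or 1.97
```

View pics/n_s.png

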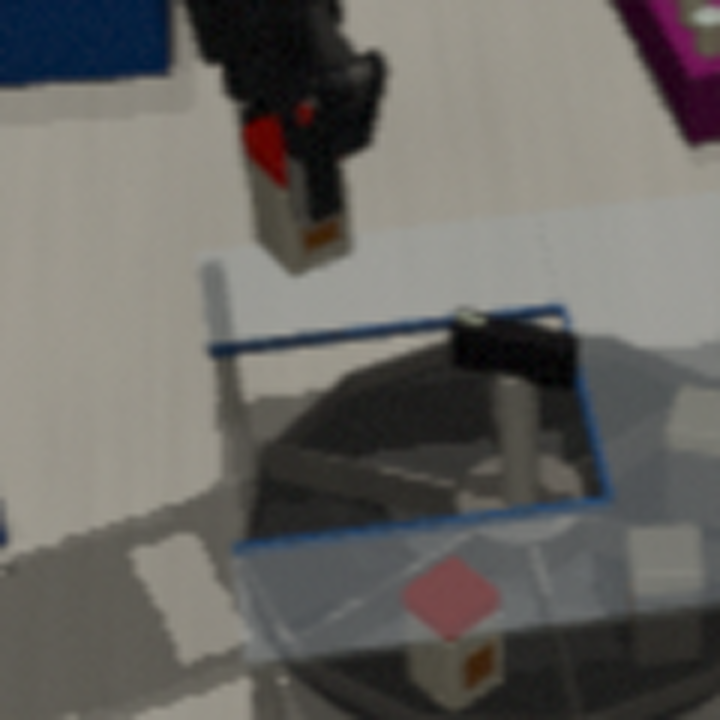

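Call:
{"method": "arm_command", "body": {"plan": [[0,0,0,0.164,0],[0,0,0,0.164,0],[0,0,0,0.164,0],[0,0,0,0.164,0],[0,0,0,0.164,0],[0,0,0,0.164,0],[0,0,0,0.164,0],[0,0,0,0.164,0],[0,0,0,0.164,0],[0,0,0,0.164,0],[0,0,0,0.164,0],[0,0,0,0.166,0]]}}

```text
time_s: 28.88
eef_pos: [390.2, 261.5, 225.5]
ee_rot: [0.527, 0.47, 0.528, -0.472]
force: [1.0, 0.2, -0.9]
grip_width: 0.366
```

Call:
{"method": "arm_command", "body": {"plan": [[0,0.003,0.05,0,0],[0,0.003,0.05,0,0],[0,0.003,0.05,0,0],[0,0.003,0.05,0,0],[0,0.003,0.05,0,0],[0,0.003,0.05,0,0],[0,0.003,0.05,0,0],[0,0.003,0.05,0,0],[0,0.003,0.05,0,0],[0,0.003,0.05,0,0],[0,0.004,0.05,0,0],[0,0,0,0,0]]}}

```text
time_s: 30.38
eef_pos: [488.9, -282.8, 224.6]
ee_rot: [0.527, 0.47, 0.529, -0.47]
force: [-0.7, 0.3, -0.2]
grip_width: 0.372
```

```bash
python3 - <<'E'
from h import *
to([*box(-5,0),95],6.8)
c=cap("side","oside"); crop(c,295,320,60,"o_s",6)
E
```

```text
t 30.38 pos [ 488.9 -282.8  224.6] F [-0.7  0.3 -0.2] g 0.372 j [-0.73  0.41  1.38 -0.    1.36 -0.85]
R cols x,y,z [[-0.003, 0.002, -1.0], [0.993, 0.115, -0.003], [0.115, -0.993, -0.003]]
shift [ 0.1296  0.0017 -0.0017] jaw deg 6.6 turn + -0.003 or 3.138
```

View pics/o_s.png

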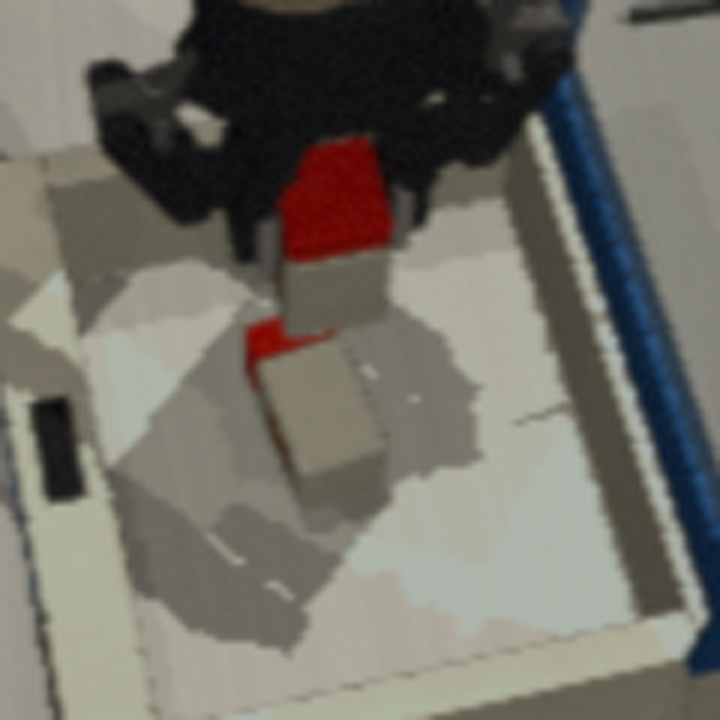

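```bash
python3 - <<'E'
from h import *
c=cap("side")
def inv(p): 
    d=np.array(p[:2])-BO; cc,s=np.cos(BY),np.sin(BY); return np.array([cc*d[0]+s*d[1],-s*d[0]+cc*d[1]]).round(1)
for u,v in ((262,385),(335,340),(385,450),(305,475),(247,330)):
    print(inv(onz(c,(235+u/6,260+v/6),77)))
t=cap("top","otop"); crop(t,382,208,45,"o_t",8); reds(t,(77,105))
print("bar corners", inv(ctrl.sense()["eef_pos"]))
E
```

```text
[-19.7  24.4]
[ 8.5 35.1]
[15.2 -7.9]
[-13.  -10.5]
[-20.2  45.6]
red n 28 uv [360.8 208.6] 77 [ 489.9 -231.4] rect [21. 12.] 13.5 | 105 [ 486.8 -226. ] rect [20. 11.] 13.5 | 
red n 117 uv [216.2 224. ] 77 [442.1 178.7] rect [30. 32.] 37.9 | 105 [440.2 174.5] rect [30. 31.] 37.9 | 
bar corners [-5.7  1.2]
```

View pics/o_t.png

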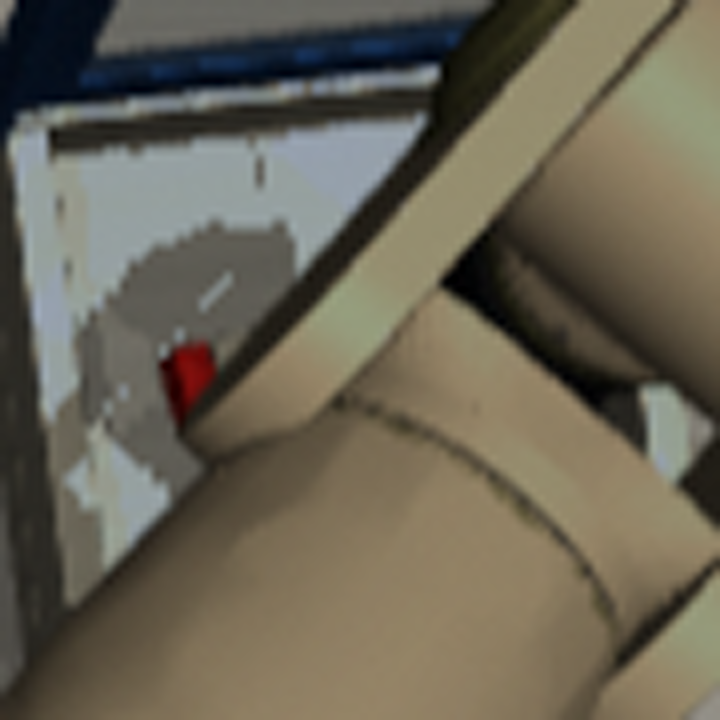

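View pics/oside.png

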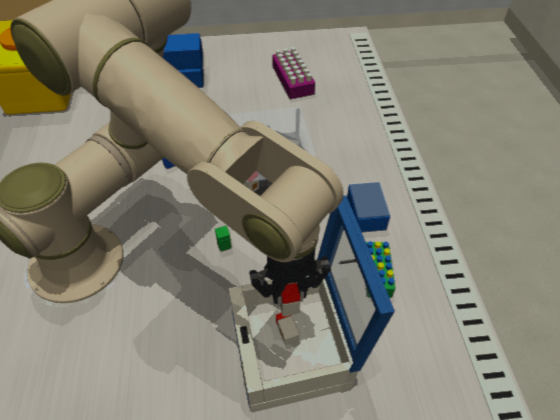

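Since the last look, red_d in the box has been knocked over. It now lies at box x −20..15, y −10..48 with its cap towards +y, still inside. I place this one clear of it, at y −64.

Call:
{"method": "arm_command", "body": {"plan": [[0,0,0.035,0,0],[0,0,0.03,0,0],[0.04,0.001,0,0,0],[0.04,0,0,0,0],[0.04,0,0,0,0],[0.018,0,0,0,0],[0.01,0,0,0,0],[0,0,0,0,0]]}}

```text
time_s: 31.52
eef_pos: [498.6, -344.8, 79.8]
ee_rot: [0.529, 0.469, 0.529, -0.469]
force: [-0.2, -0.7, -1.1]
grip_width: 0.37
```

Call:
{"method": "arm_command", "body": {"plan": [[0.001,0,0,0,0],[0,0,0,0,0.65],[0,0,0,0,0.65],[0,0,0,0,0.65],[-0.03,0,0,0,0.65],[-0.05,0,0,0,0.65],[-0.06,0,0,0,0.65],[0,0,0,0,0.65]]}}

```text
time_s: 32.52
eef_pos: [499.5, -346.0, 223.4]
ee_rot: [0.532, 0.469, 0.525, -0.47]
force: [0.3, -0.7, -0.2]
grip_width: 0.652
```

```bash
python3 - <<'E'
from h import *
c=cap("side","pside"); crop(c,295,325,60,"p_s",6)
c=cap("top"); reds(c,(80,))
to([479.5,267.5,210],93.4-27.6)
E
```

```text
red n 54 uv [361.5 211. ] 80 [ 482.9 -232.7] rect [32. 14.] 15.4 | 
red n 118 uv [216.2 224. ] 80 [441.7 178.2] rect [31. 31.] 39.6 | 
t 32.62 pos [ 498.2 -344.7  218.2] F [-0.4 -0.2 -0.8] g 0.65 j [-0.8   0.5   1.26 -0.    1.38 -0.92]
R cols x,y,z [[0.0, -0.0, -1.0], [0.993, 0.118, 0.0], [0.118, -0.993, 0.0]]
shift [ 0.0081  0.0538 -0.6102] jaw deg 6.8 turn + -1.03 or 2.112
```

View pics/p_s.png

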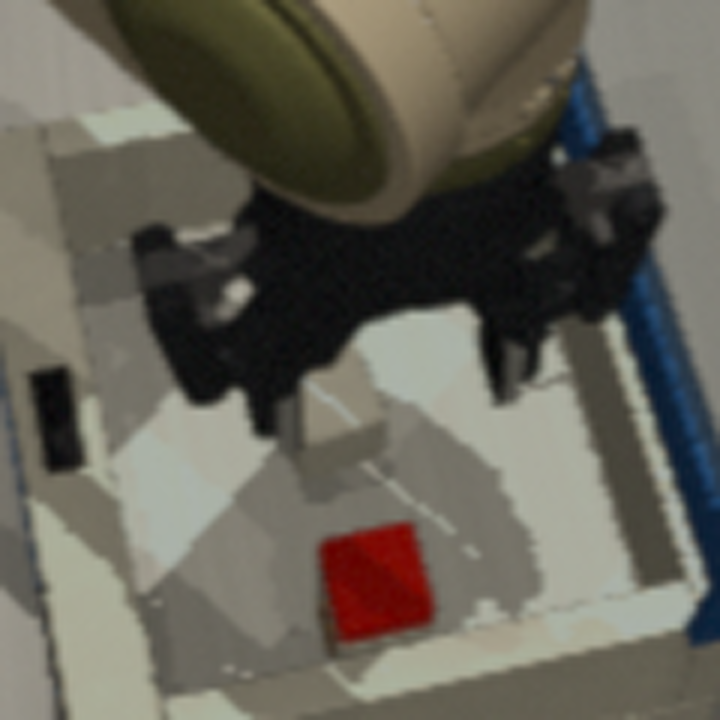

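Red_1 stands in the box at crop (378,580), and red_d lies beside it. Back to the grip bar.

Call:
{"method": "arm_command", "body": {"plan": [[0,0,-0.05,0,0.65],[0,0,-0.05,0,0.65],[0,0,-0.05,0,0.65],[0,0.006,-0.05,0,0.65],[0,0.006,-0.051,0,0.65],[0,0.006,-0.051,0,0.6],[0,0.006,-0.051,0,0.6],[0,0.006,-0.051,0,0.6],[0,0.006,-0.051,0,0.6],[0,0.006,-0.051,0,0.6],[0,0.006,-0.052,0,0.6],[0,0.006,-0.052,0,0.6]]}}

```text
time_s: 34.12
eef_pos: [479.0, 268.8, 216.7]
ee_rot: [0.528, 0.469, 0.529, -0.47]
force: [0.4, 0.7, 0.0]
grip_width: 0.599
```

Call:
{"method": "arm_command", "body": {"plan": [[0,0,0,-0.172,0.6],[0,0,0,-0.172,0.6],[0,0,0,-0.172,0.6],[0,0,0,-0.172,0.6],[0,0,0,-0.172,0.6],[0,0,0,-0.17,0.6],[0,0,0,0,0.6]]}}

```text
time_s: 35.0
eef_pos: [479.3, 267.1, 216.9]
ee_rot: [0.69, 0.148, 0.692, -0.149]
force: [-0.4, 0.5, 0.4]
grip_width: 0.603
```

```bash
python3 - <<'E'
from h import *
c=cap("side","qside"); crop(c,265,135,60,"q_s",6)
c=cap("top","qtop"); reds(c,(80,))
to([479.5,267.5,120],93.4-27.6)
E
```

```text
red n 135 uv [403.8 205.1] 80 [ 500.7 -352.7] rect [33. 33.] 8.7 | 
red n 55 uv [361.6 211. ] 80 [ 482.9 -233. ] rect [31. 14.] 15.4 | 
red n 118 uv [216.3 224. ] 80 [441.8 178. ] rect [31. 31.] 38.0 | 
t 35.1 pos [479.5 267.2 217.4] F [ 0.2 -0.1 -0.3] g 0.596 j [ 0.29  0.38  1.45  0.    1.32 -0.85]
R cols x,y,z [[-0.002, -0.0, -1.0], [0.413, 0.911, -0.001], [0.911, -0.413, -0.001]]
shift [ 0.0974  0.0004 -0.    ] jaw deg 65.6 turn + -0.004 or 3.138
```

View pics/q_s.png

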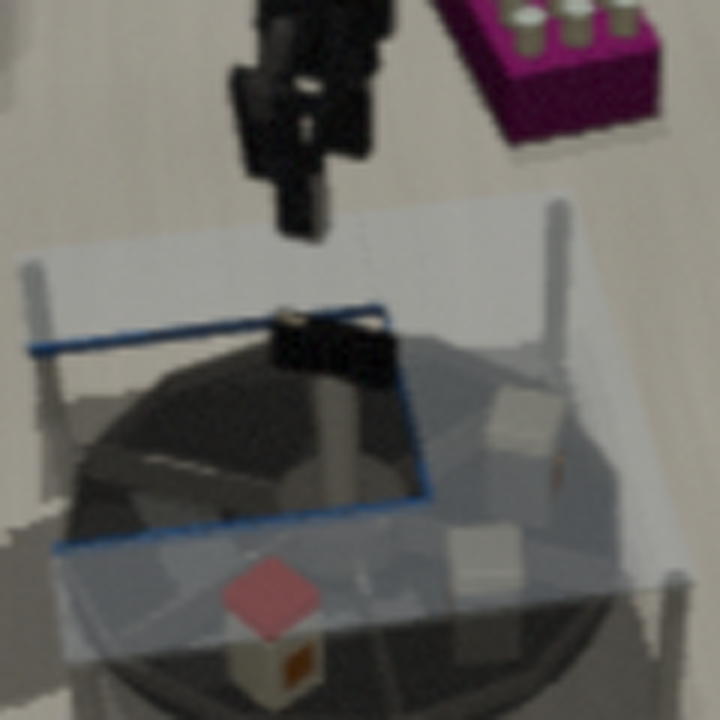

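View pics/qtop.png

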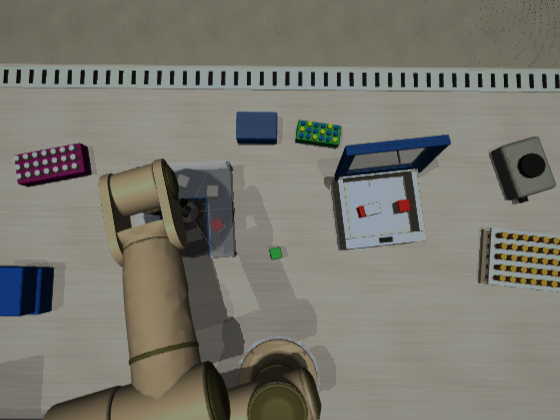

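Call:
{"method": "arm_command", "body": {"plan": [[0.04,0,0,0,0.6],[0.035,0,0,0,0.6],[0.022,0,0,0,0.6],[0,0,0,0,0],[0,0,0,0,0],[0,0,0,0,0],[0,0,0,0.08,0],[0,0,0,0.1,0],[0,0,0,0.12,0],[0,0,0,0.12,0],[0,0,0,0.12,0],[0,0,0,0.12,0]]}}

```text
time_s: 36.6
eef_pos: [480.2, 267.6, 122.3]
ee_rot: [0.606, 0.366, 0.605, -0.365]
force: [0.2, 2.9, 1.8]
grip_width: 0.158
```

Call:
{"method": "arm_command", "body": {"plan": [[0,0,0,0.12,0],[0,0,0,0.12,0],[0,0,0,0.12,0],[0,0,0,0.095,0],[0,0,0,0,0],[0,0,0,0,0.6],[0,0,0,0,0.6],[-0.04,0,0,0,0.6],[-0.05,0,0,0,0.6],[0,0,0,0,0.6]]}}

```text
time_s: 37.85
eef_pos: [481.2, 267.6, 214.9]
ee_rot: [0.51, 0.494, 0.507, -0.489]
force: [-0.4, 0.2, -0.1]
grip_width: 0.601
```

```bash
python3 - <<'E'
from h import *
c=cap("side","rside"); reds(c,(80,));crop(c,255,150,60,"r_s",6)
c=cap("top","rtop"); reds(c,(80,)); crop(c,187,210,60,"r_t",6)
to([390,262,120],93.4-27.6-64)
E
```

```text
red n 141 uv [225.6 153.5] 80 [383.2 253.6] rect [43. 37.] 67.8 | 
red n 97 uv [282.4 315.1] 80 [ 482.1 -240.3] rect [36. 17.] 24.1 | 
red n 300 uv [297.1 361.5] 80 [ 499.5 -341.3] rect [33. 35.] 7.4 | 
red n 135 uv [403.8 205.1] 80 [ 500.7 -352.7] rect [33. 33.] 8.7 | 
red n 55 uv [361.6 211. ] 80 [ 482.9 -233. ] rect [31. 14.] 15.4 | 
red n 52 uv [188.2 246.4] 80 [377.9 255.3] rect [15. 31.] 59.4 | 
t 37.95 pos [479.7 267.1 210.9] F [ 0.3  0.3 -0.5] g 0.6 j [ 0.29  0.38  1.46 -0.    1.3   0.26]
R cols x,y,z [[-0.0, -0.0, -1.0], [0.999, 0.034, -0.0], [0.034, -0.999, 0.0]]
shift [ 0.091  -0.0898  0.0021] jaw deg 1.9 turn + 0.002 or -3.139
```

View pics/r_s.png

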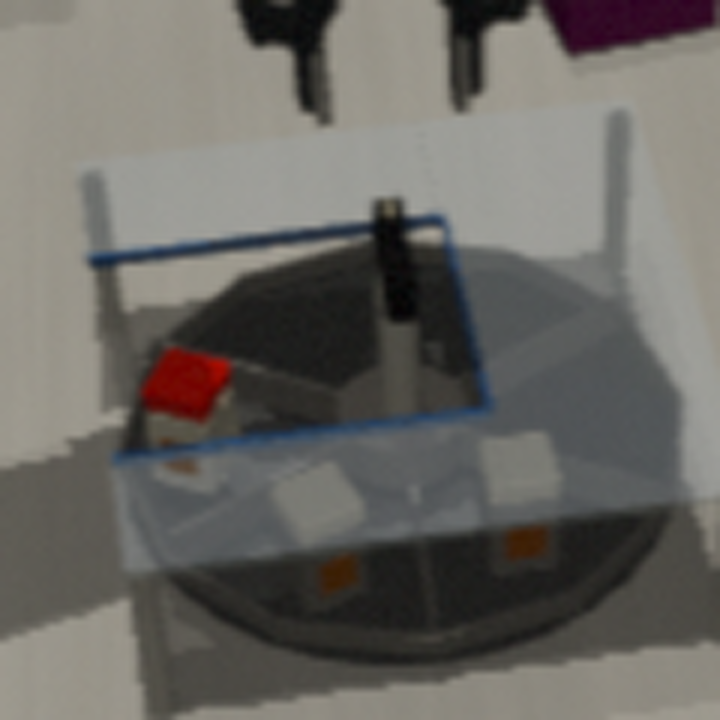

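View pics/r_t.png

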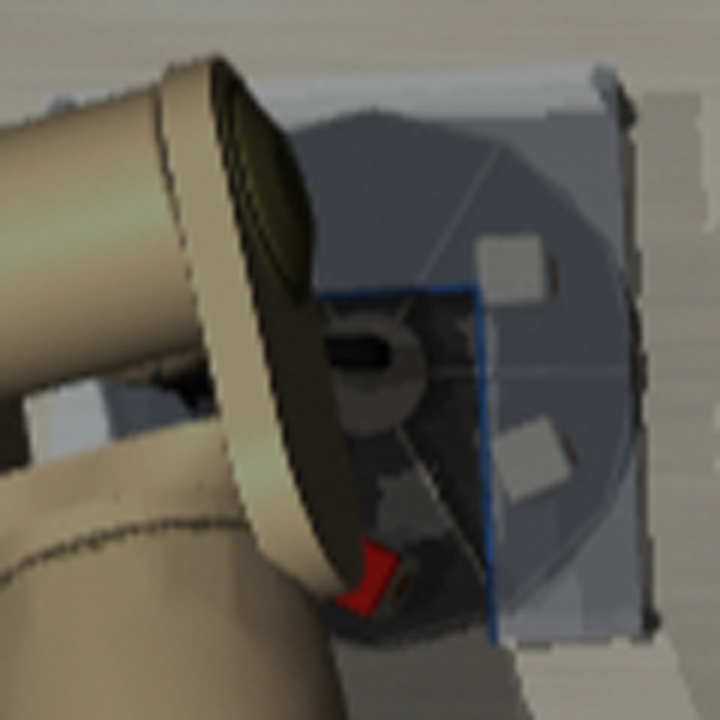

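Call:
{"method": "arm_command", "body": {"plan": [[0,-0.048,0.001,0,0.75],[0,-0.049,0.001,0,0.75],[0,0,0,-0.155,0.75],[0,0,0,-0.155,0.75],[0,0,0,-0.155,0.75],[0,0,0,-0.155,0.75],[0,0,0,-0.155,0.75],[0,0,0,-0.155,0.75],[0,0,0,-0.155,0.75],[0.05,0,0,0,0.75],[0.03,0,0,0,0.75],[0,0,0,0,0.75]]}}

```text
time_s: 39.45
eef_pos: [381.4, 261.4, 128.9]
ee_rot: [0.687, 0.157, 0.691, -0.16]
force: [0.6, -0.2, -0.4]
grip_width: 0.753
```

```bash
python3 - <<'E'
from h import *
c=cap("side"); reds(c,(80,));crop(c,235,145,60,"s_s",6)
c=cap("top"); reds(c,(80,)); crop(c,187,230,40,"s_t",9)
to([382.7,262,48],64)
E
```

```text
red n 136 uv [225.4 153.7] 80 [382.6 253. ] rect [41. 37.] 64.4 | 
red n 97 uv [282.4 315. ] 80 [ 482.3 -239.9] rect [35. 16.] 22.3 | 
red n 300 uv [297.1 361.5] 80 [ 499.5 -341.3] rect [33. 35.] 7.4 | 
red n 135 uv [403.8 205.1] 80 [ 500.7 -352.7] rect [33. 33.] 8.7 | 
red n 56 uv [361.6 211.1] 80 [ 482.6 -233. ] rect [31. 16.] 10.8 | 
t 39.55 pos [383.1 262.1 131.6] F [ 0.4 -0.8 -0.1] g 0.751 j [ 0.35  0.29  1.81 -0.    1.04 -0.77]
R cols x,y,z [[-0.0, -0.0, -1.0], [0.437, 0.9, -0.0], [0.9, -0.437, -0.0]]
shift [ 0.0836 -0.0002 -0.0003] jaw deg 64.1 turn + 0.002 or -3.14
```

View pics/s_s.png

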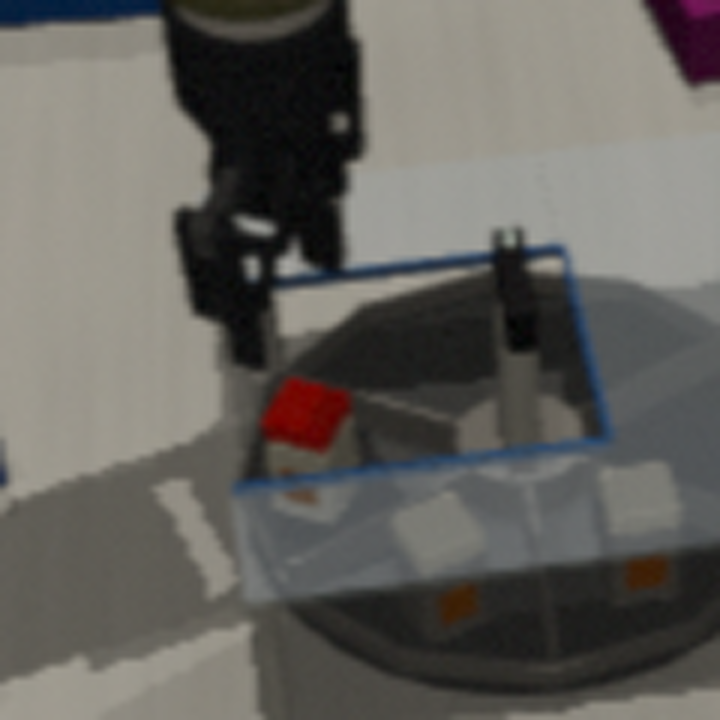

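View pics/s_t.png

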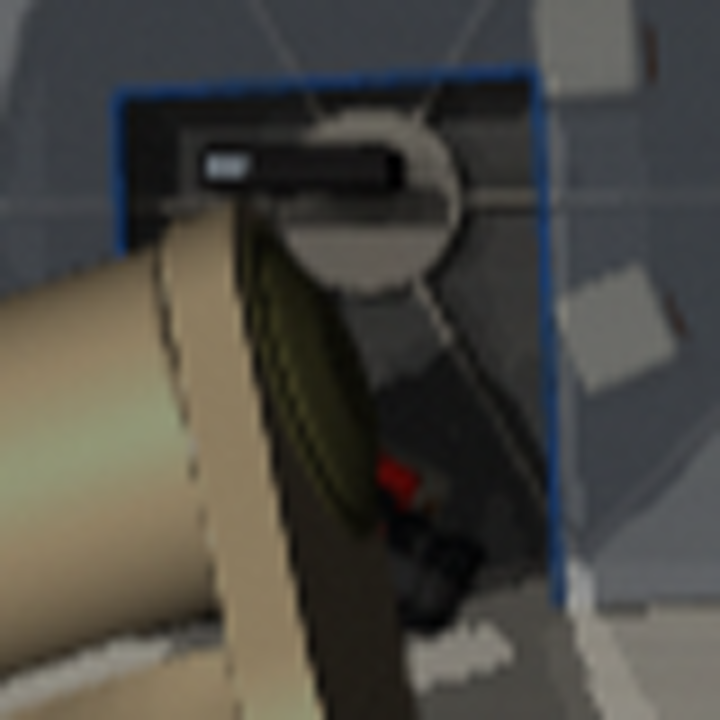

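Call:
{"method": "arm_command", "body": {"plan": [[0.03,0,0,0,0.75],[0.025,0,0,0,0.75],[0.015,0,0,0,0.75],[0.013,0,0,0,0.75],[0,0,0,0,0.75],[0,0,0,0,0],[0,0,0,0,0],[0,0,0,0,0],[0,0,0,0,0]]}}

```text
time_s: 40.67
eef_pos: [383.3, 262.2, 49.0]
ee_rot: [0.69, 0.159, 0.689, -0.158]
force: [-0.7, -1.0, 6.1]
grip_width: 0.365
```

Call:
{"method": "arm_command", "body": {"plan": [[-0.03,0,0,0,0],[-0.05,0,0,0,0],[-0.05,0,0,0,0],[-0.05,0,0,0,0],[0,0,0,0,0]]}}

```text
time_s: 41.3
eef_pos: [384.1, 262.5, 231.6]
ee_rot: [0.691, 0.16, 0.687, -0.157]
force: [0.2, 0.6, -1.1]
grip_width: 0.367
```

```bash
python3 - <<'E'
from h import *
c=cap("side"); reds(c,(80,));crop(c,235,135,60,"t_s",6)
to([*box(-5,0),225],6.8)
E
```

```text
red n 60 uv [223.4  98.9] 80 [385.3 492.2] rect [54. 18.] 88.3 | 
red n 98 uv [282.4 315. ] 80 [ 482.3 -240. ] rect [36. 17.] 24.1 | 
red n 301 uv [297.1 361.6] 80 [ 499.5 -341.3] rect [33. 35.] 7.4 | 
t 41.35 pos [383.2 262.2 229.3] F [-0.6  0.5 -0.7] g 0.371 j [ 0.35  0.18  1.68 -0.    1.28 -0.77]
R cols x,y,z [[0.003, 0.001, -1.0], [0.437, 0.899, 0.002], [0.899, -0.437, 0.002]]
shift [ 0.004  -0.4415  0.3333] jaw deg 64.1 turn + 1.0 or -2.142
```

View pics/t_s.png

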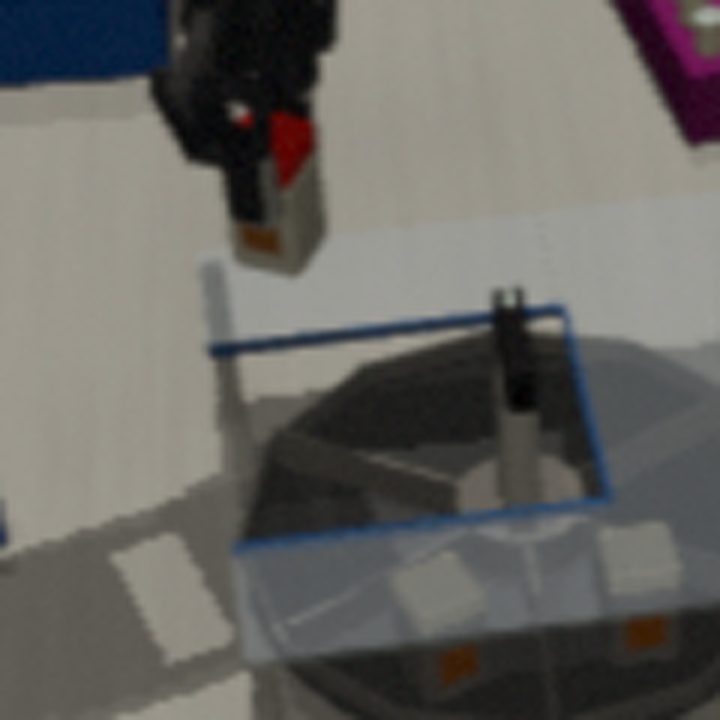

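Call:
{"method": "arm_command", "body": {"plan": [[0,0,0,-0.143,0],[0,0,0,-0.143,0],[0,0,0,-0.143,0],[0,0,0,-0.143,0],[0,-0.048,0,0,0],[0,-0.048,0,0,0],[0,-0.048,0,0,0],[0,-0.048,0,0,0],[0,-0.048,0,0,0],[0,-0.048,0,0,0],[0,-0.048,0,0,0],[0,-0.048,0,0,0]]}}

```text
time_s: 42.85
eef_pos: [428.2, -120.6, 226.8]
ee_rot: [0.705, -0.042, 0.707, 0.043]
force: [0.1, 1.0, 0.3]
grip_width: 0.369
```

Call:
{"method": "arm_command", "body": {"plan": [[0,-0.048,0,0,0],[0,-0.048,0,0,0],[0,-0.048,0,0,0],[0,0,0,0,0]]}}

```text
time_s: 43.35
eef_pos: [445.3, -264.2, 226.0]
ee_rot: [0.705, -0.04, 0.707, 0.042]
force: [-0.2, 0.7, -0.6]
grip_width: 0.368
```

```bash
python3 - <<'E'
from h import *
c=cap("side","uside"); reds(c,(80,));crop(c,285,325,60,"u_s",6)
to([*box(-46,15),75],96.8)
E
```

```text
red n 41 uv [255.3 288.5] 80 [ 431.5 -171.5] rect [ 8. 41.] 8.0 | 
red n 103 uv [282.2 315.3] 80 [ 481.7 -240.7] rect [37. 19.] 30.7 | 
red n 298 uv [297.1 361.7] 80 [ 499.5 -341.5] rect [33. 35.] 7.4 | 
t 43.4 pos [ 445.3 -262.6  226.3] F [-0.2  0.3 -0.8] g 0.366 j [-0.76  0.3   1.53  0.    1.32 -2.45]
R cols x,y,z [[-0.003, 0.003, -1.0], [-0.118, 0.993, 0.003], [0.993, 0.118, -0.002]]
shift [ 0.1513 -0.0086  0.0016] jaw deg 96.8 turn + -0.001 or 3.141
```

View pics/u_s.png

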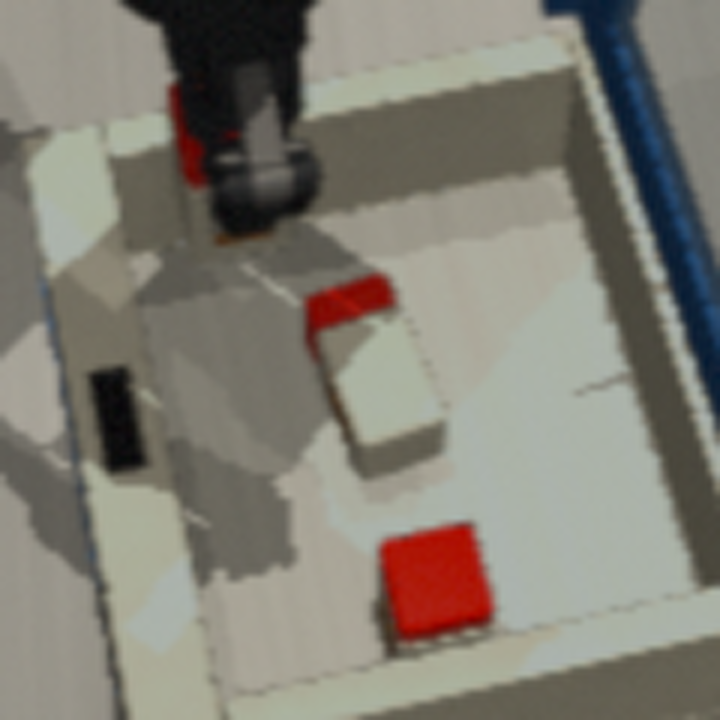

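Call:
{"method": "arm_command", "body": {"plan": [[0.04,-0.004,0,0,0],[0.04,-0.004,0,0,0],[0.04,0,0,0,0],[0.02,0,0,0,0],[0.011,0,0,0,0],[0,0,0,0,0],[0,0,0,0,0]]}}

```text
time_s: 44.28
eef_pos: [447.3, -270.2, 78.1]
ee_rot: [0.706, -0.043, 0.705, 0.042]
force: [-0.2, -0.3, 0.3]
grip_width: 0.367
```

Call:
{"method": "arm_command", "body": {"plan": [[0,0,0,0,0.6],[0,0,0,0,0.6],[0,0,0,0,0.6],[-0.03,0,0,0,0.6],[-0.05,0,0,0,0.6],[-0.06,0,0,0,0.6],[0,0,-0.05,0,0.6],[0,0,-0.05,0,0],[-0.05,0,-0.02,0,0],[-0.05,0,0,0,0],[-0.05,0,0,0,0],[0,0,0,0,0]]}}

```text
time_s: 45.78
eef_pos: [328.1, -285.1, 370.4]
ee_rot: [0.707, -0.044, 0.705, 0.04]
force: [-0.2, 0.3, -0.2]
grip_width: 0.001
```

```bash
python3 - <<'E'
from h import *
c=cap("side","vside"); reds(c,(80,))
t=cap("top","vtop"); reds(t,(105,)); st()
def hp(l,n,y,th): return [*box(95-l*np.cos(th)+n*np.sin(th),y),130+l*np.sin(th)+n*np.cos(th)]
for th in (1.3,1.4,1.45,1.5,1.55,1.6,1.7):
    print(th,[proj(k,[hp(212,10,118,th),hp(212,10,-118,th)]).round(0).tolist() for k in (t,c)])
E
```

```text
red n 99 uv [282.4 315.1] 80 [ 482.2 -240.2] rect [36. 18.] 27.6 | 
red n 267 uv [266.1 327.2] 80 [ 446.4 -263.4] rect [33. 37.] 5.8 | 
red n 300 uv [297.1 361.6] 80 [ 499.5 -341.4] rect [33. 35.] 6.8 | 
red n 142 uv [403.6 205.1] 105 [ 497.8 -344.8] rect [33. 34.] 8.4 | 
red n 55 uv [361.6 211. ] 105 [ 480.3 -228.2] rect [30. 13.] 15.4 | 
red n 138 uv [376.4 223.7] 105 [ 445.4 -268.6] rect [32. 34.] 8.8 | 
t 45.88 pos [ 327.7 -284.3  366.7] F [ 0.5  0.7 -1.5] g 0.0 j [-0.99  0.04  1.47  0.    1.62 -2.68]
R cols x,y,z [[-0.0, 0.0, -1.0], [-0.119, 0.993, 0.0], [0.993, 0.119, -0.0]]
1.3 [[[350.0, 179.0], [454.0, 168.0]], [[303.0, 202.0], [345.0, 322.0]]]
1.4 [[[349.0, 169.0], [453.0, 158.0]], [[315.0, 199.0], [359.0, 318.0]]]
1.45 [[[348.0, 165.0], [453.0, 153.0]], [[321.0, 197.0], [366.0, 316.0]]]
1.5 [[[348.0, 160.0], [452.0, 149.0]], [[326.0, 196.0], [373.0, 314.0]]]
1.55 [[[347.0, 155.0], [451.0, 144.0]], [[332.0, 195.0], [379.0, 313.0]]]
1.6 [[[347.0, 151.0], [451.0, 140.0]], [[338.0, 194.0], [386.0, 311.0]]]
1.7 [[[345.0, 142.0], [449.0, 131.0]], [[349.0, 193.0], [399.0, 309.0]]]
```

View pics/vside.png

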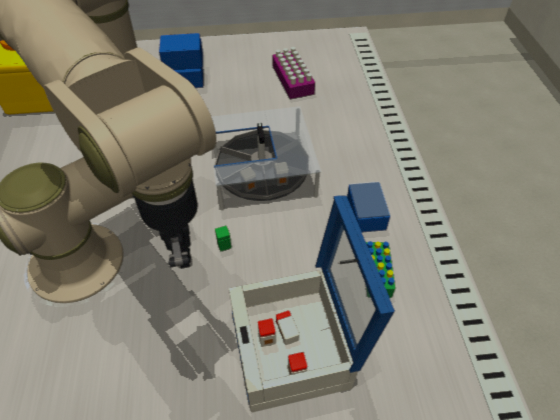

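View pics/vtop.png

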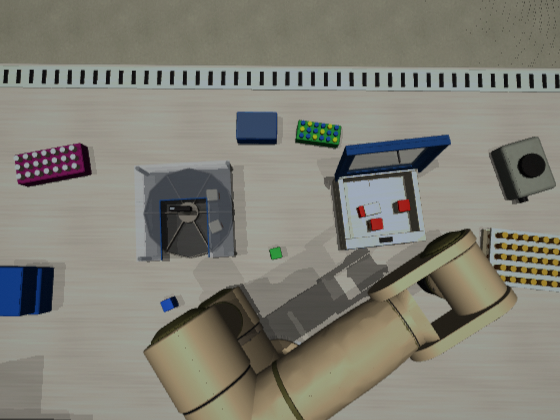

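All three are in the box: caps at top (404,205), (362,211) lying and (376,224). The whites are still in the carousel. To close the hatch I go over the top and behind it.

Call:
{"method": "arm_command", "body": {"plan": [[-0.03,0.005,0,0,0],[-0.01,0.005,0.03,0,0],[0,0.005,0.045,0,0],[0,0.005,0.045,0,0],[0,0.005,0.045,0,0],[0,0,0.045,0,0],[0,0,0.045,0,0],[0,0,0.045,0,0],[0,0,0.01,0,0],[0,0,0,0,0]]}}

```text
time_s: 47.12
eef_pos: [633.3, -222.5, 404.6]
ee_rot: [0.705, -0.042, 0.707, 0.043]
force: [0.0, -0.4, 0.1]
grip_width: 0.002
```

```bash
python3 - <<'E'
from h import *
c=cap("side","wside"); t=cap("top","wtop")
to([*box(142,40),312],96.8)
E
```

```text
t 47.23 pos [ 632.2 -222.8  406.6] F [-1.1  0.1  0.3] g 0.001 j [-0.51  0.69  0.47 -0.    1.98 -2.2 ]
R cols x,y,z [[-0.001, 0.001, -1.0], [-0.119, 0.993, 0.001], [0.993, 0.119, -0.001]]
shift [ 0.0946 -0.0008 -0.0009] jaw deg 96.8 turn + 0.001 or -3.141
```

View pics/wside.png

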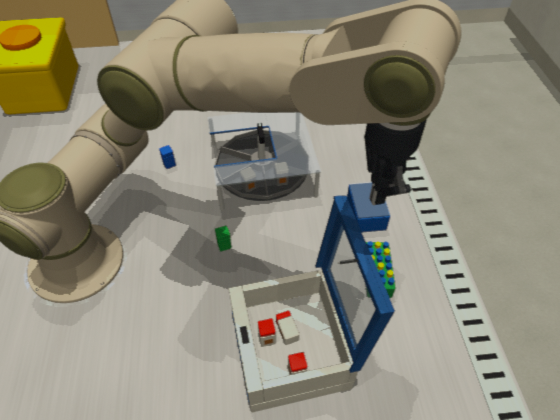

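Call:
{"method": "arm_command", "body": {"plan": [[0.04,0,0,0,0],[0.04,0,0,0,0],[0.011,0,0,0,0],[0,0,-0.012,0,0],[0,0,-0.01,0,0],[0,0,-0.018,0,0],[0,0,-0.018,0,0],[0.004,0,-0.018,0,0],[0.004,0,-0.018,0,0],[0,0,0,0,0]]}}

```text
time_s: 48.48
eef_pos: [538.7, -234.3, 310.1]
ee_rot: [0.706, -0.042, 0.705, 0.041]
force: [-0.1, 0.9, -0.2]
grip_width: 0.003
```

```bash
python3 - <<'E'
from h import *
c=cap("side","xside"); t=cap("top","xtop")
to([*box(48,40),306],96.8)
E
```

```text
t 48.58 pos [ 539.6 -234.1  309.5] F [-0.2  0.3  0.8] g -0.003 j [-0.61  0.42  1.15  0.    1.57 -2.3 ]
R cols x,y,z [[0.002, -0.001, -1.0], [-0.119, 0.993, -0.001], [0.993, 0.119, 0.001]]
shift [ 0.0035 -0.0003 -0.0017] jaw deg 96.8 turn + 0.001 or -3.141
```

View pics/xside.png

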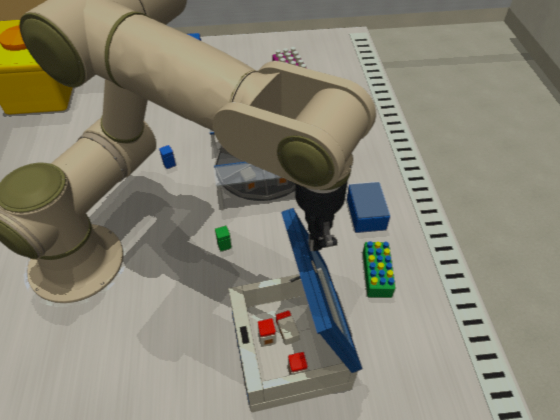

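Call:
{"method": "arm_command", "body": {"plan": [[0.009,0,-0.018,0,0],[0.009,0,-0.017,0,0],[0.0105,0,-0.015,0,0],[0.0105,0,-0.015,0,0],[0.0135,0,-0.0125,0,0],[0.0135,0,-0.0125,0,0],[0.0155,0,-0.01,0,0],[0.0155,0,-0.01,0,0],[0,0,0,0,0]]}}

```text
time_s: 49.7
eef_pos: [430.2, -247.1, 211.2]
ee_rot: [0.706, -0.042, 0.706, 0.042]
force: [-0.4, 0.2, 0.9]
grip_width: 0.002
```

```bash
python3 - <<'E'
from h import *
c=cap("side","yside"); t=cap("top","ytop")
to([*box(-97,0),200],96.8)
E
```

```text
t 49.8 pos [ 430.7 -247.2  212. ] F [-0.6 -0.   0.7] g -0.001 j [-0.76  0.27  1.61  0.    1.26 -2.45]
R cols x,y,z [[0.001, -0.0, -1.0], [-0.12, 0.993, -0.001], [0.993, 0.12, 0.001]]
shift [ 0.012  -0.0401 -0.0371] jaw deg 96.9 turn + 0.001 or -3.14
```

View pics/yside.png

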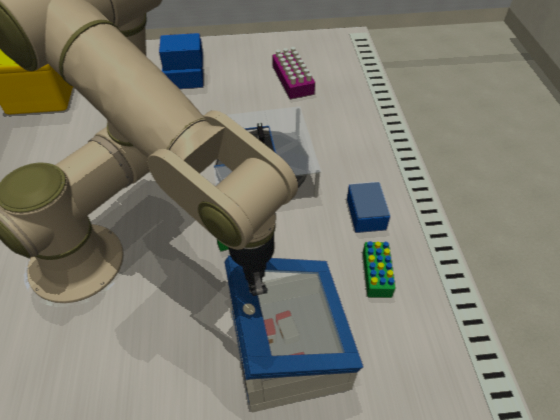

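Call:
{"method": "arm_command", "body": {"plan": [[-0.03,0,0,0,0],[0,-0.02,-0.014,0,0],[0,-0.02,-0.014,0,0],[0.03,0,0,0,0],[0.02,0,-0.002,0,0],[0.02,0,-0.003,0,0],[0.015,0,-0.002,0,0],[0.01,0,-0.002,0,0],[0.006,0,0,0,0],[0,0,0,0,0]]}}

```text
time_s: 51.05
eef_pos: [398.2, -291.2, 140.3]
ee_rot: [0.706, -0.042, 0.706, 0.042]
force: [-0.1, -0.2, 1.7]
grip_width: 0.007
```

```bash
python3 - <<'E'
from h import *
c=cap("side"); crop(c,250,315,60,"z_s",6)
to([*box(-97,0),129],96.8)
E
```

```text
t 51.1 pos [ 398.2 -291.1  140.5] F [-0.1 -0.3  0.2] g 0.002 j [-0.87  0.34  1.72 -0.    1.09 -2.56]
R cols x,y,z [[0.0, -0.0, -1.0], [-0.12, 0.993, -0.0], [0.993, 0.12, 0.0]]
shift [ 0.0115 -0.0003  0.0004] jaw deg 96.9 turn + 0.001 or -3.14
```

View pics/z_s.png

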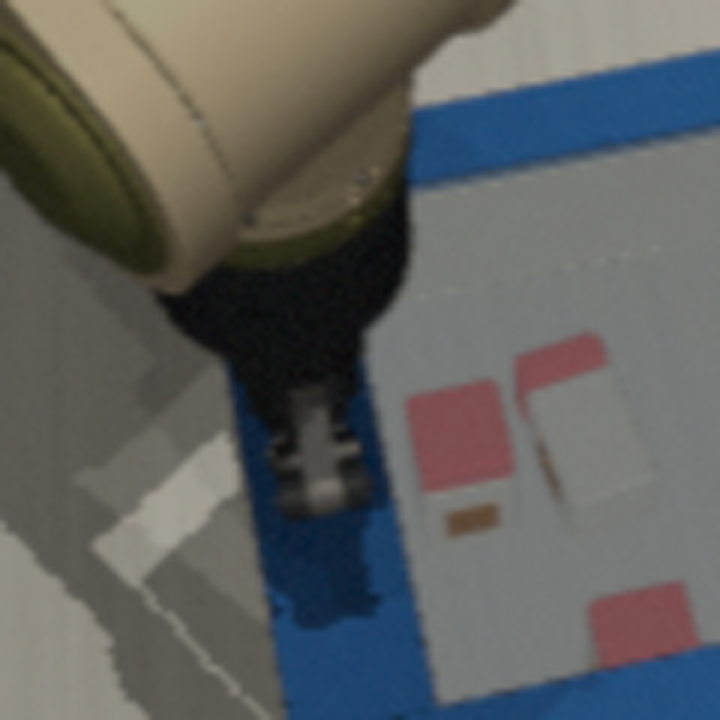

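Call:
{"method": "arm_command", "body": {"plan": [[0.004,0,0,0,0],[0.004,0,0,0,0],[0.0035,0,0,0,0],[0.002,0,0,0,0],[0,0,0,0,0]]}}

```text
time_s: 51.72
eef_pos: [398.1, -291.4, 129.2]
ee_rot: [0.706, -0.043, 0.706, 0.042]
force: [-10.1, 7.1, 29.4]
grip_width: -0.004
```

Call:
{"method": "arm_command", "body": {"plan": [[-0.006,0,0,0,0],[-0.006,0,0,0,0],[-0.01,0,0,0,0],[-0.03,0,0,0,0],[-0.05,0,0,0,0],[-0.05,0,0,0,0],[0,0,-0.04,0,0],[0,0,-0.04,0,0],[0,0,0,0,0]]}}

```text
time_s: 52.85
eef_pos: [317.3, -300.8, 279.2]
ee_rot: [0.706, -0.042, 0.706, 0.041]
force: [-0.1, -0.1, 0.6]
grip_width: 0.0
```

```bash
python3 - <<'E'
from h import *
c=cap("side","endside"); t=cap("top","endtop"); st()
for n in("top","side"): print(n,[(d["uv"],d["score"]) for d in ctrl.place_of(n,"hatch_push")[:1]])
print("expected shut",proj(t,[[*box(-97,0),140]]),proj(c,[[*box(-97,0),140]]))
E
```

```text
t 52.95 pos [ 318.8 -300.7  279. ] F [-0.5  0.9 -0.3] g -0.001 j [-1.02  0.08  1.65  0.    1.4  -2.71]
R cols x,y,z [[0.0, -0.0, -1.0], [-0.119, 0.993, -0.0], [0.993, 0.119, 0.0]]
top [([388.6, 241.4], 0.78)]
side [([238.4, 330.5], 0.66)]
expected shut [[388.12495514 240.28343688]] [[241.47104024 329.22454343]]
```

View pics/endside.png

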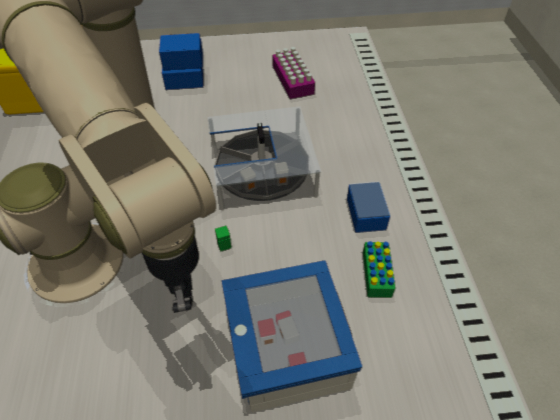

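View pics/endtop.png

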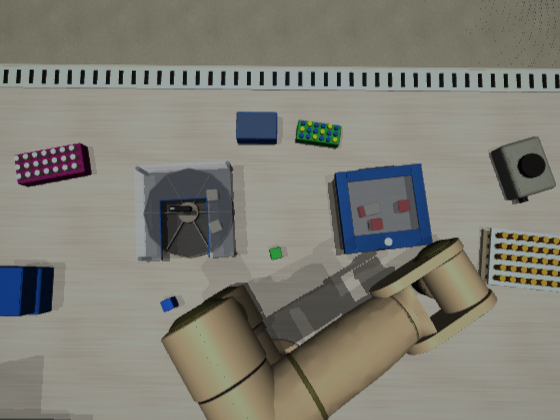

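```bash
python3 - <<'E'
from h import *
print(ctrl.finish_job())
E
```

```text
the job is handed in; nothing more can be done
None
```

The job is done and handed in at about 53 s. I pressed the hatch ajar and swung it to about 1.6 rad. All three red cartridges that were there went into the cool box: the bench one, then the two from the carousel, which I brought to the slot by turning the grip bar. Then I pushed the hatch to its stop and let go.

**Last pictures:**
- The hatch is shut and stayed down after I withdrew. The white mark is at (241,330) in the side view and (389,241) in the top view, within about 3 px of the shut prediction.
- All three red caps show through the lid.
- Both white-capped cartridges still stand in the carousel. The tube rack, the tip box and the blue and green look-alikes are where they were at the start.
- The tool ended clear of everything.

**What disagreed:** red_d was standing when I released it in the box, but by the time I returned it had been knocked over and shifted about 75 mm. I think this was the announced disturbance, since the arm was away carrying the next cartridge. I left it lying in the box and placed the other two, both standing, clear of it.

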